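Square up the sample plates on the lab jack and set the calorimeter on them

ROBOT

A 6-joint arm with a two-finger parallel gripper is mounted at the origin on the work surface. World frame = base frame: x ahead of the robot, y to its left, z up, the work surface at z = 0. Lengths are in m, angles in rad, forces in N, time in s.
With the tool pointing down it reaches from about 0.3 to 0.875 m from the base axis. Payload 4.2 kg.
Tool frame: the origin (TCP) lies midway between the tips of the shut fingers; the grasp point (between the pads) lies 19 mm behind it; x points along the fingers, y is the direction in which the jaws open and shut, and the axes are right-handed (so a half turn about x gives the same grasp; the last joint's range is limited). The gripper opens to 85 mm and grips with 20 to 120 N. Pads are 22 mm wide; open, the fingers measure 114 mm over their backs; the gripper's body (76 mm by 85 mm) begins 54 mm behind the grasp point. The pads swing forward as they close: fully open they stand 13 mm farther back than shut.
Start: joints at [-1.346, 0.32, 1.565, -0, 1.257, -0.02], TCP at [0.139, -0.558, 0.231] pointing down, gripper open.
Joint ranges: [-3.11, 3.11], [-0.84, 2.01], [0.21, 2.61], [-1.34, 4.49], [0.05, 2.63], [-2.56, 2.56]. Speed limits (rad/s): [2.57, 2.57, 3.14, 3.14, 3.14, 3.14].

INTERFACE

Orientations are given as [roll, pitch, yaw] about the fixed x, y, z axes, in that order (R = Rz(yaw) Ry(pitch) Rx(roll)).
In Python, from cell import manip gives the robot as it stands.
- The arm moves only by the shell command python3 -m crank 'ROWS' [OPENING] [FORCE]. ROWS is JSON, a list of rows, each a list of 6 numbers: the shift along the tool's x, y, z in mm, then the turn, a rotation vector about the tool's x, y, z in degrees. A call has 1 to 10 rows; each row is the pose to reach, as a shift and turn from the pose commanded when the call began, along the tool's axes at that moment; what a row does not reach only later rows make up. A row lasts 1/12 s, in which the tool goes at most 41.7 mm and 7.16 degrees, less where a joint would pass 70% of its speed; a pose out of reach is approached as far as the arm can. A call with a gripper value outside its range is refused whole. OPENING is the opening, from 0 (shut) to 1 (fully open), set as the call begins (- or left out, the last holds). The fingers move at their own pace and stop on an object; FORCE is the grip in N (left out, the last holds). Time passes only in rows, so rows that repeat a pose let the fingers close. It gives the time, the measured TCP pose, the force and the opening at its end, in the units of the state.
- manip.state(): the state, without advancing time (a new reading comes with each control period).
- manip.get_image(name): name is "scene" or "top" or "wrist"; returns (picture, depth): 384x512x3 uint8, red, green, blue; 384x512 float32, m along the optical axis (not along the pixel's ray), 0 where there is no reading.
- manip.get_calibration(name): a dict with "fx", "fy", "cx", "cy" (pixels), "k1" (the pictures are not rectified: a ray, as slopes to the right and down, at radius r is drawn at 1 + k1 r^2 times it, then the intrinsics apply), "R" (3x3) and "t" (3): a world point X has camera coordinates R X + t; the wrist camera has in their place "T_tool_cam" (4x4, takes a point from camera to tool coordinates, whose origin is the TCP and whose axes are the tool frame's). Camera axes: x right, y down, z forward; pixel columns grow to the right and rows downward; lengths in m; the calibration is good to about 2 mm. A picture is of the moment at which its call begins: read the wrist's pose just before it. get_calibration takes no time and is no camera call.
- manip.hand_in(): hands the job in, once; it reports no verdict.
The state is a dict: "time": time; "joint_positions": joint angles; "qvel": joint speeds; "joint_torque": joint torques, N m; "position": TCP position; "tcp_rot": TCP orientation; "wrist_force": force on the tool from outside, world axes, zero at the start; "moment": the same for the moment, N m; "gripper_width": finger opening in m.
Only numpy, scipy, OpenCV 4.12 (cv2) and the standard library are available. Lean on these libraries where they do the work, as an engineer would, in place of code of your own. Each camera call takes 0.05 s, during which the arm holds its last target.

TASK

Set up the insulation test: tap the four sample plates on the lab jack gently into line, until every plate lies flush with the jack's platform on all four sides. Then stand the copper calorimeter cup upright in the middle of the top plate - set it down, do not drop it - and leave the plates flush and everything else on the bench where it is.

Things in the scene. Friction and masses are not known exactly. Their poses are not given: they have to be found in the camera images.
- jack: steel and aluminium scissor lab jack; fixed, does not move. Platform 100 x 100 mm like the plates, its top 90 mm above the bench, with an upright solid skirt 12 mm deep along all four edges. Origin on the bench under the platform's centre, z up, x and y parallel to its edges (edges 50 mm from the origin). A black knob reaches 96 mm out along +x, all below 66 mm. Turned up to 0.5 rad
- plate_slate: dark slate sample plate, 100 x 100 x 6 mm, about 165 g, number 1 from the bottom of the stack of four. It lies on the platform, underside 90 mm above the bench. Origin at the centre of its underside, z up, x and y parallel to its edges. Loose: it slides on its neighbours and drags along what lies on it
- plate_blue: blue plastic sample plate, 100 x 100 x 6 mm, about 85 g, number 2 from the bottom of the stack of four. Origin at the centre of its underside, z up, x and y parallel to its edges. Loose: it slides on its neighbours and drags along what lies on it
- plate_red: red plastic sample plate, 100 x 100 x 6 mm, about 70 g, number 3 from the bottom of the stack of four. Origin at the centre of its underside, z up, x and y parallel to its edges. Loose: it slides on its neighbours and drags along what lies on it
- plate_ply: plywood sample plate, 100 x 100 x 6 mm, about 42 g, number 4 from the bottom of the stack of four. The top plate: its upper face is 114 mm above the bench. Origin at the centre of its underside, z up, x and y parallel to its edges. Loose: it slides on its neighbours and drags along what lies on it
- cup: copper calorimeter cup, open at the top, round, 54 mm across (57 mm at the rolled rim, the top 4 mm), 75 mm tall, wall 2 mm, about 110 g, standing on the bench. Origin at the centre of its underside, z up
- beaker: empty glass beaker, 68 mm across, 94 mm tall, loose bystander. Origin at the centre of its underside
- measuring_cylinder: glass measuring cylinder on a six-sided foot 68 mm across, tube 28 mm, 192 mm tall, loose bystander. Origin at the centre of its underside
- reagent_bottle: amber glass bottle with a black cap, 68 mm across, 150 mm tall, loose bystander. Origin at the centre of its underside
- sample_pot: small clear screw-top pot with a white cap, 40 mm across, 40 mm tall, loose bystander. Origin at the centre of its underside
- brass_mass: brass 500 g mass with a small knob on top, 45 mm across, 72 mm tall, loose bystander. Origin at the centre of its underside
Not all that is in view belongs to the job. Leave any purple look-alike of the plate_ply alone.

How it is judged:
By the outcome, as a careful person would: the job done as asked, in the order asked, and still so for the second after the job is handed in, with the robot touching nothing.
It also fails if it takes over 72 s, if anything falls off the work surface, if the arm or the gripper's body presses on something with over 40 N, if the wrist force passes 120 N, or if a joint passes its speed limit or range.

## Working session

There is one attempt and no reset: what is moved stays moved. The work goes in short steps, Python scripts to look and compute and a shell command to move; the robot and the scene stay as the last step left them, time stands still between calls to the robot, and variables do not carry over. Pictures are saved under pics/ and viewed, and the job is handed in when it is done.

```bash
ls; mkdir -p pics; python3 - <<'E'
from cell import manip
import cv2,numpy as np
print(manip.state())
for n in ["scene","top","wrist"]:
    c=manip.get_calibration(n); print(n,c)
    p,d=manip.get_image(n)
    cv2.imwrite(f"pics/{n}0.png",p[:,:,::-1]); np.save(f"pics/{n}0.npy",d)
E
```

```text
pics
{'time': 0.0, 'joint_positions': array([-1.34603799e+00,  3.20268457e-01,  1.56572262e+00,  1.57873835e-05,
        1.25739967e+00, -1.99810564e-02]), 'qvel': array([ 2.32169978e-05, -1.26570444e-03,  1.04465024e-03,  2.50169501e-04,
       -6.61867910e-04,  5.21054032e-04]), 'joint_torque': array([-3.03408033e-04, -4.15527141e+01, -2.34161693e+01, -1.38644468e-04,
        7.99713453e-03, -4.99716705e-06]), 'position': array([ 0.13922879, -0.55737285,  0.23047881]), 'tcp_rot': array([-1.59912472,  1.56899817,  1.78720245]), 'wrist_force': array([-0.28318094, -0.51462285, -0.8356855 ]), 'moment': array([ 0.00031715,  0.00425676, -0.01528777]), 'gripper_width': 0.08531301003120013}
scene {'fx': 471.461284564639, 'fy': 471.461284564639, 'cx': 259.0979783415114, 'cy': 197.5159447770568, 'k1': -0.11409746189659964, 'R': array([[-0.60971375,  0.79260824, -0.00461867],
       [ 0.63269249,  0.48317208, -0.60518176],
       [-0.47744043, -0.37190983, -0.79607393]]), 't': array([ 0.31352357, -0.27859657,  1.40346771])}
top {'fx': 420.74705125903813, 'fy': 420.74705125903813, 'cx': 255.0477183335614, 'cy': 190.74290966423146, 'k1': -0.0013368924905215224, 'R': array([[-0.02319649, -0.99972039,  0.00458971],
       [-0.99673238,  0.02277136, -0.07749857],
       [ 0.07737238, -0.00637241, -0.9969819 ]]), 't': array([-0.00638039,  0.52049055,  1.08200976])}
wrist {'fx': 309.27586842303816, 'fy': 309.27586842303816, 'cx': 250.27951875026403, 'cy': 189.7153416364131, 'k1': -0.0809051092738287, 'T_tool_cam': array([[-2.24140969e-04, -2.98278831e-01,  9.54478752e-01,
        -1.42610169e-01],
       [ 9.99999904e-01, -4.25412520e-04,  1.01887442e-04,
         1.83081221e-04],
       [ 3.75656344e-04,  9.54478684e-01,  2.98278898e-01,
        -7.68269836e-02],
       [ 0.00000000e+00,  0.00000000e+00,  0.00000000e+00,
         1.00000000e+00]])}
```

View pics/scene0.png

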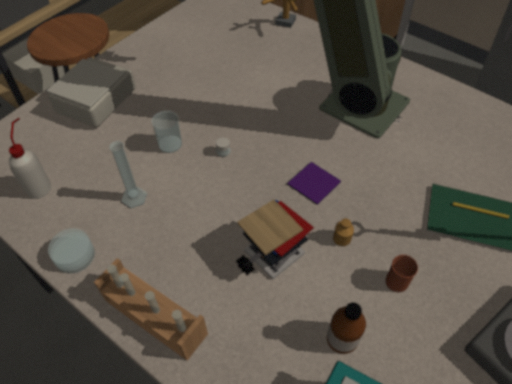

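View pics/top0.png

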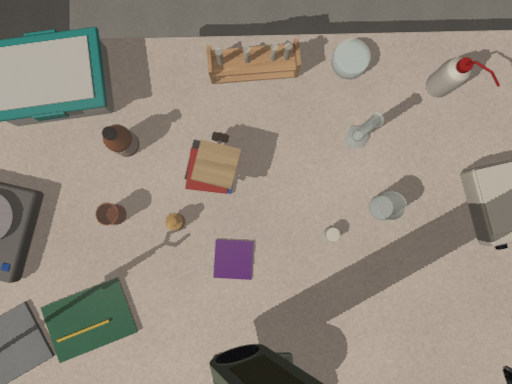

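View pics/wrist0.png

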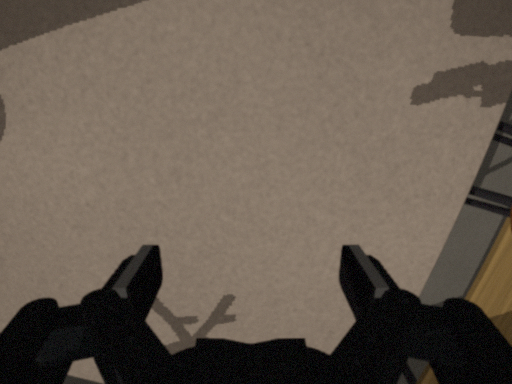

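```bash
cat > h.py <<'E'
from cell import manip
import cv2,numpy as np
from scipy.spatial.transform import Rotation as Ro
def cam(n,st=None):
    c=manip.get_calibration(n)
    K=np.array([[c['fx'],0,c['cx']],[0,c['fy'],c['cy']],[0,0,1]])
    if n=='wrist':
        T=np.eye(4);T[:3,:3]=Ro.from_euler('xyz',st['tcp_rot']).as_matrix();T[:3,3]=st['position']
        W=T@c['T_tool_cam'];R=W[:3,:3].T;t=-R@W[:3,3]
    else: R=c['R'];t=c['t']
    return K,np.array([c['k1'],0,0,0,0.]),np.array(R),np.array(t)
def ray(C,uv):
    K,D,R,t=C
    n=cv2.undistortPoints(np.array(uv,float).reshape(-1,1,2),K,D,None,None).reshape(-1,2)
    d=np.c_[n,np.ones(len(n))]@R
    return -R.T@t,d
def plane(C,uv,z):
    o,d=ray(C,uv); return o+d*((z-o[2])/d[:,2])[:,None]
def proj(C,X):
    K,D,R,t=C
    return cv2.projectPoints(np.array(X,float).reshape(-1,1,3),cv2.Rodrigues(R)[0],t,K,D)[0].reshape(-1,2)
def pts(C,d):
    v,u=np.nonzero(d>0);K,D,R,t=C
    n=cv2.undistortPoints(np.c_[u,v].astype(float).reshape(-1,1,2),K,D).reshape(-1,2)
    P=(np.c_[n,np.ones(len(n))]*d[v,u][:,None]-t)@R
    out=np.zeros(d.shape+(3,));out[v,u]=P;return out
def shot(n,tag):
    st=manip.state();p,d=manip.get_image(n);cv2.imwrite(f"pics/{n}{tag}.png",p[:,:,::-1]);np.save(f"pics/{n}{tag}.npy",d)
    import pickle;pickle.dump(cam(n,st),open(f"pics/{n}{tag}.pkl",'wb'));return p,d,cam(n,st)
def crop(f,x,y,w,h,s,out):
    i=cv2.imread(f)[y:y+h,x:x+w];cv2.imwrite(out,cv2.resize(i,None,fx=s,fy=s,interpolation=cv2.INTER_CUBIC))
E
python3 - <<'E'
from h import *
crop('pics/top0.png',60,110,200,150,4,'pics/topc.png')
crop('pics/scene0.png',220,180,200,150,4,'pics/scenec.png')
C=cam('top')
for n,uv,z in [('stack',(215,165),.114),('bottle',(118,132),.15),('cup',(103,214),.075),('brass',(174,222),.05),('purple',(234,259),.0)]:
    print(n,plane(C,[uv],z).round(3))
P=pts(C,np.load('pics/top0.npy'))
for uv in [(222,160),(195,183),(105,214),(174,222),(232,259),(118,132),(300,150)]: print(uv,P[uv[1],uv[0]].round(3))
E
```

```text
stack [[0.577 0.077 0.114]]
bottle [[0.655 0.299 0.15 ]]
cup [[0.467 0.36  0.075]]
brass [[0.443 0.189 0.05 ]]
purple [[0.343 0.041 0.   ]]
(222, 160) [0.589 0.06  0.111]
(195, 183) [0.535 0.126 0.111]
(105, 214) [0.469 0.375 0.016]
(174, 222) [0.443 0.185 0.07 ]
(232, 259) [0.343 0.046 0.006]
(118, 132) [0.661 0.308 0.122]
(300, 150) [ 0.629 -0.142 -0.002]
```

View pics/topc.png

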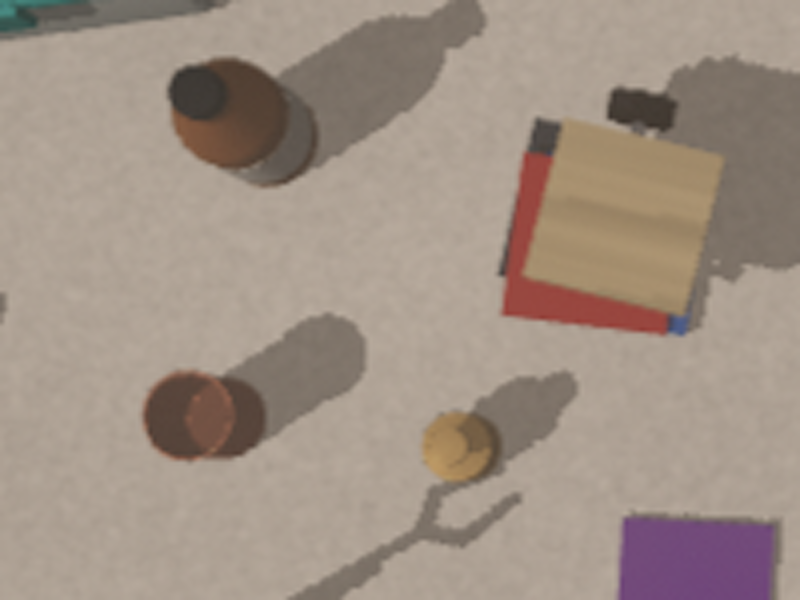

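View pics/scenec.png

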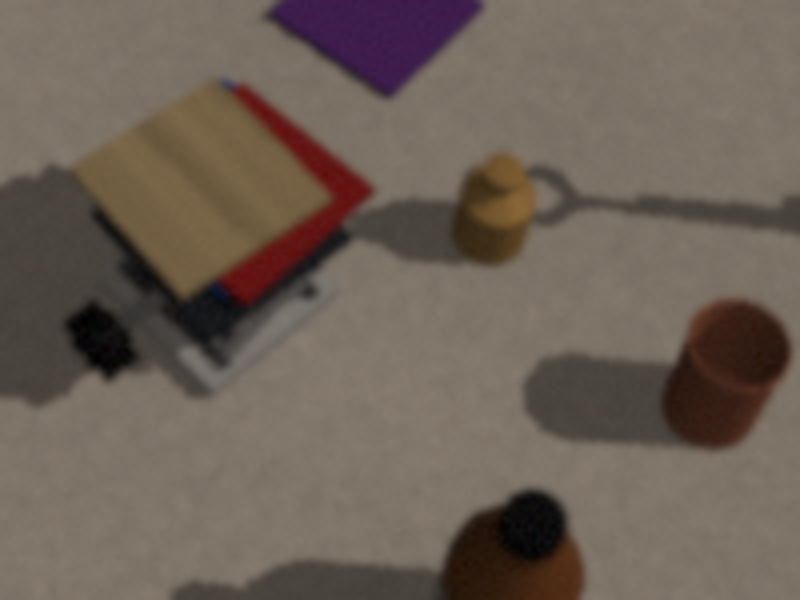

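```bash
cat > w.py <<'E'
# work out rows: target TCP pos (m) and yaw of tool z (deg in world), tool pointing down
from h import *
import sys
def Rdown(a):
    a=np.radians(a); z=np.array([np.cos(a),np.sin(a),0]);x=np.array([0,0,-1.]);return np.c_[x,np.cross(z,x),z]
def need(p,a,st=None):
    st=st or manip.state()
    R0=Ro.from_euler('xyz',st['tcp_rot']).as_matrix()
    s=R0.T@(np.array(p)-st['position'])*1000
    r=Ro.from_matrix(R0.T@Rdown(a)).as_rotvec(degrees=True)
    return s.round(1),r.round(2)
if __name__=='__main__':
    st=manip.state();R0=Ro.from_euler('xyz',st['tcp_rot']).as_matrix()
    print('t',st['time'],'pos',st['position'].round(4),'zyaw',np.degrees(np.arctan2(R0[1,2],R0[0,2])).round(2),'xdown',R0[:,0].round(4),'w',round(st['gripper_width'],4),'F',st['wrist_force'].round(1),'M',st['moment'].round(2),'q6',st['joint_positions'].round(2))
    if len(sys.argv)>1:
        v=list(map(float,sys.argv[1:])); print(*need(v[:3],v[3]))
E
python3 w.py 0.57 0.30 0.26 -90
```

```text
t 0.15 pos [ 0.1393 -0.5575  0.2307] zyaw -165.97 xdown [-3.0e-04  1.3e-03 -1.0e+00] w 0.0854 F [ 0.8 -0.9  0.3] M [ 0.01  0.   -0.01] q6 [-1.35  0.32  1.57  0.    1.26 -0.02]
[ -28.3 -727.6 -625.7] [-7.597e+01 -5.000e-02  6.000e-02]
```

```bash
R='[-28,-728,-626,-76,0,0]'; python3 -m crank '[[-28,-728,-626,-76,0,0],[-28,-728,-626,-76,0,0],[-28,-728,-626,-76,0,0],[-28,-728,-626,-76,0,0],[-28,-728,-626,-76,0,0],[-28,-728,-626,-76,0,0],[-28,-728,-626,-76,0,0],[-28,-728,-626,-76,0,0],[-28,-728,-626,-76,0,0],[-28,-728,-626,-76,0,0]]'; python3 w.py 0.57 0.28 0.26 -90
```

```text
time: 0.98
position: [0.3264, -0.1838, 0.2436]
tcp_rot: [1.062, 1.57, -0.579]
wrist_force: [1.6, -1.8, 0.1]
gripper_width: 0.0859
t 0.9833 pos [ 0.3264 -0.1838  0.2436] zyaw -94.04 xdown [ 5.e-04 -3.e-04 -1.e+00] w 0.0859 F [ 1.6 -1.8  0.1] M [-0.02 -0.02  0.05] q6 [-0.54 -0.01  1.94 -0.    1.21 -0.47]
[ -16.5  210.3 -479.8] [-4.04  0.02 -0.03]
```

```bash
python3 -m crank '[[-30,210,-480,4,0,0],[-30,210,-480,4,0,0],[-30,210,-480,4,0,0],[-30,210,-480,4,0,0],[-30,210,-480,4,0,0],[-30,210,-480,4,0,0],[-30,210,-480,4,0,0],[-30,210,-480,4,0,0],[-30,210,-480,4,0,0],[-30,210,-480,4,0,0]]'; python3 w.py 0.57 0.28 0.26 -90
```

```text
time: 1.82
position: [0.5218, 0.1838, 0.2671]
tcp_rot: [-0.55, 1.57, -2.266]
wrist_force: [0.6, -1.1, -0.0]
gripper_width: 0.0854
t 1.8167 pos [0.5218 0.1838 0.2671] zyaw -98.32 xdown [-4.e-04 -5.e-04 -1.e+00] w 0.0854 F [ 0.6 -1.1 -0. ] M [ 0.   -0.02 -0.01] q6 [ 0.32  0.26  1.55 -0.    1.33  0.46]
[   7.    33.8 -102.2] [-8.32  0.03  0.02]
```

```bash
python3 -m crank '[[0,34,-102,-8,0,0],[0,34,-102,-8,0,0],[0,34,-102,-8,0,0],[0,34,-102,-8,0,0],[0,34,-102,-8,0,0]]'; python3 w.py; python3 - <<'E'
from h import *
shot('wrist','1')
E
```

```text
time: 2.23
position: [0.5698, 0.2785, 0.2659]
tcp_rot: [-0.955, 1.568, -2.531]
wrist_force: [0.6, -0.1, -0.8]
gripper_width: 0.0853
t 2.2333 pos [0.5698 0.2785 0.2659] zyaw -90.25 xdown [-0.002  -0.0014 -1.    ] w 0.0853 F [ 0.6 -0.1 -0.8] M [ 0.02 -0.    0.01] q6 [ 0.44  0.4   1.36 -0.    1.39  0.44]
```

View pics/wrist1.png

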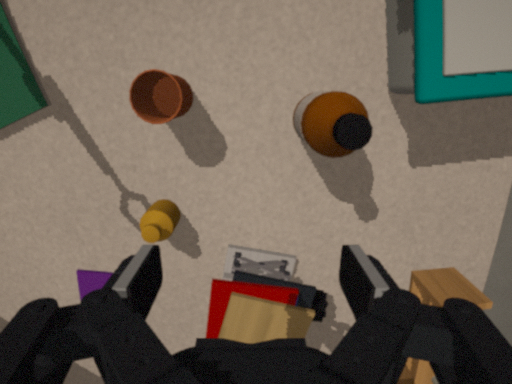

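```bash
python3 -m crank '[[0,0,40,0,0,0],[0,0,80,0,0,0],[0,0,120,0,0,0],[0,0,135,0,0,0],[0,0,135,0,0,0],[0,0,135,0,0,0]]'; python3 w.py; python3 - <<'E'
from h import *
shot('wrist','2')
E
```

```text
time: 2.78
position: [0.5686, 0.1412, 0.2679]
tcp_rot: [2.433, 1.57, 0.853]
wrist_force: [0.1, 0.8, 1.1]
gripper_width: 0.0858
t 2.7833 pos [0.5686 0.1412 0.2679] zyaw -90.54 xdown [ 6.e-04  7.e-04 -1.e+00] w 0.0858 F [0.1 0.8 1.1] M [ 0.    0.   -0.03] q6 [0.22 0.32 1.48 0.   1.35 0.23]
```

View pics/wrist2.png

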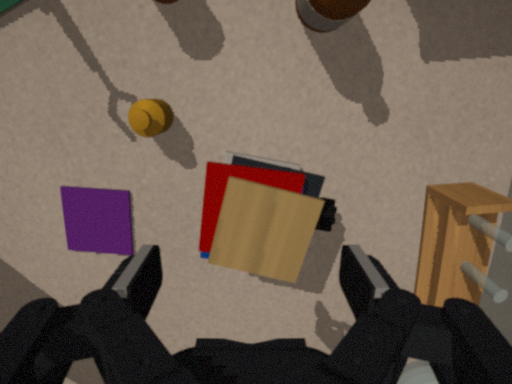

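```bash
python3 - <<'E'
from h import *
crop('pics/wrist2.png',190,140,160,120,5,'pics/w2c.png')
crop('pics/wrist1.png',190,230,150,112,5,'pics/w1c.png')
E
```

```text
(no output)
```

View pics/w2c.png

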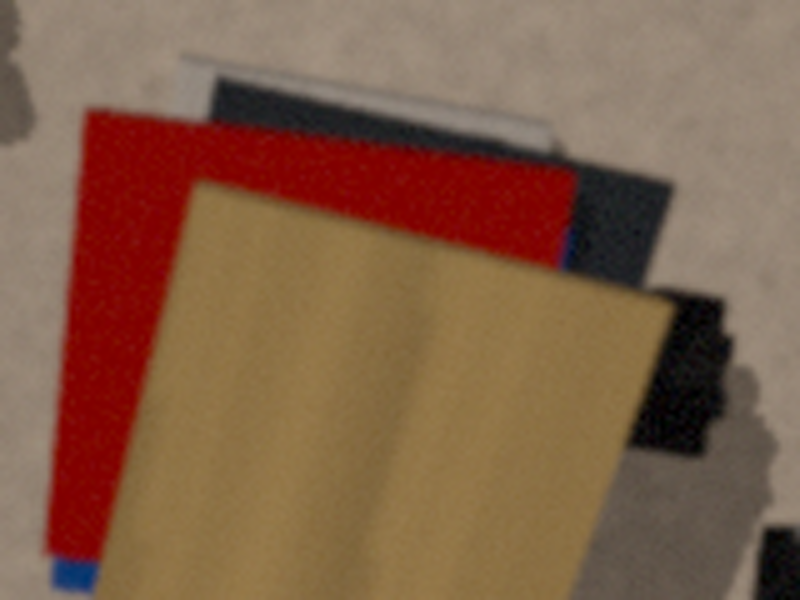

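View pics/w1c.png

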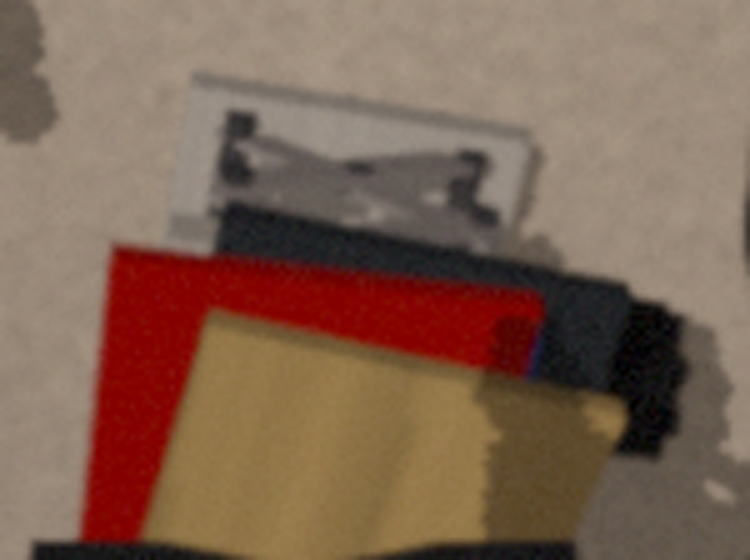

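```bash
python3 - <<'E'
from h import *
import pickle
C1=pickle.load(open('pics/wrist1.pkl','rb')) if 0 else None
C1=pickle.load(open('pics/wrist1.pkl','rb'));C2=pickle.load(open('pics/wrist2.pkl','rb'))
def show(C,crop0,s,P,z,n):
    X=plane(C,[(crop0[0]+p[0]/s,crop0[1]+p[1]/s) for p in P],z);print(n,z,X[:,:2].round(4).tolist(),[round(float(np.degrees(np.arctan2(*(X[i+1]-X[i])[1::-1]))),1) for i in range(len(X)-1)],[round(float(np.linalg.norm(X[i+1]-X[i])),4) for i in range(len(X)-1)])
for z in (0.0,.01): 
    show(C1,(190,230),5,[(193,75),(533,130)],z,'base1')
    show(C2,(190,140),5,[(183,57),(552,120)],z,'base2')
show(C2,(190,140),5,[(215,80),(672,183)],.096,'slate')
show(C1,(190,230),5,[(225,207),(630,285)],.096,'slate1')
show(C2,(190,140),5,[(48,553),(85,110),(577,172)],.108,'red')
show(C2,(190,140),5,[(200,182),(675,302)],.114,'ply')
# bench check
P=pts(C2,np.load('pics/wrist2.npy'))
for uv in [(265,220),(215,190),(95,220),(200,120),(310,185)]: print(uv,P[uv[1],uv[0]].round(4))
E
crop=1; python3 - <<'E'
import sys;sys.path.insert(0,'.')
from h import *
crop('pics/wrist2.png',190,200,160,100,5,'pics/w2d.png')
E
```

```text
base1 0.0 [[0.5373, 0.1415], [0.6382, 0.1227]] [-10.6] [0.1027]
base2 0.0 [[0.5376, 0.1434], [0.6373, 0.1252]] [-10.3] [0.1013]
base1 0.01 [[0.5381, 0.1467], [0.6366, 0.1283]] [-10.6] [0.1002]
base2 0.01 [[0.5384, 0.1452], [0.6357, 0.1275]] [-10.3] [0.0989]
slate 0.096 [[0.5516, 0.1558], [0.6476, 0.133]] [-13.4] [0.0986]
slate1 0.096 [[0.5517, 0.1573], [0.6476, 0.1351]] [-13.0] [0.0984]
red 0.108 [[0.5128, 0.0535], [0.5262, 0.1524], [0.6251, 0.1386]] [82.3, -7.9] [0.0998, 0.0998]
ply 0.114 [[0.5492, 0.1388], [0.6453, 0.1127]] [-15.2] [0.0996]
(265, 220) [0.5841 0.0916 0.1137]
(215, 190) [0.5328 0.1226 0.1068]
(95, 220) [0.344  0.0476 0.0062]
(200, 120) [ 5.040e-01  1.853e-01 -4.000e-04]
(310, 185) [0.6328 0.1237 0.0955]
```

View pics/w2d.png

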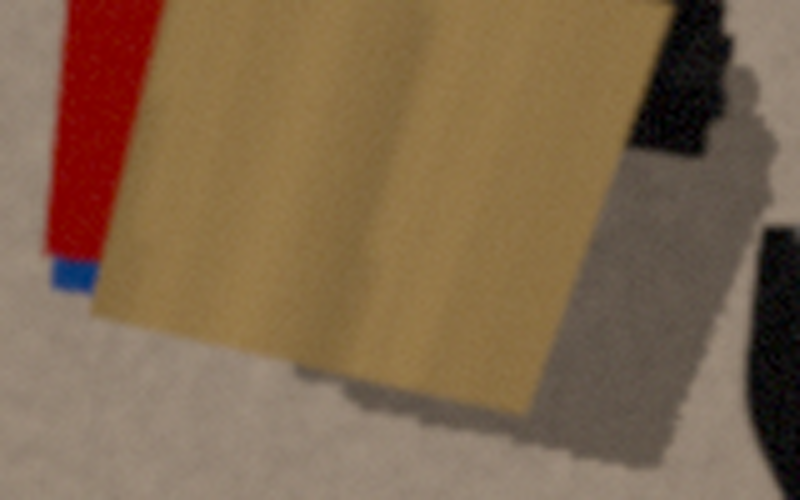

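```bash
python3 - <<'E'
from h import *
import pickle
K,D,R,t=cam('wrist',manip.state())
d=np.load('pics/wrist2.npy')
P=pts((K,D,np.eye(3),np.zeros(3)),d)
T=manip.get_calibration('wrist')['T_tool_cam']
Q=(P@T[:3,:3].T+T[:3,3])*1000
ok=(d>0)&(d<0.3)
p=Q[ok]
s=p[(abs(p[:,1])<75)&(p[:,0]>-90)&(p[:,0]<20)]
for x in range(-80,20,5):
    q=s[(s[:,0]>=x)&(s[:,0]<x+5)]
    if len(q): print(x,len(q),'y',np.percentile(abs(q[:,1]),[1,50,99]).round(1),'z',np.percentile(q[:,2],[1,50,99]).round(1))
E
```

```text
-80 4703 y [ 0.6 33.9 71.9] z [-17.8 -11.6   7.5]
-75 3464 y [ 2.7 61.8 73.1] z [-17.4 -10.2  10.8]
-70 5718 y [39.3 60.  73. ] z [-13.7  -3.3  11. ]
-65 2521 y [38.4 53.7 73.4] z [-13.9 -11.6   9.7]
-60 1099 y [42.  53.1 70.3] z [-14.2 -11.9  -6.2]
-55 645 y [41.7 45.  55.7] z [-12.7  -9.1  -0.6]
-50 665 y [41.6 43.5 53.8] z [-11.8  -9.2   2.2]
-45 836 y [41.7 43.5 56.6] z [-11.6  -6.9   9.7]
-40 811 y [41.5 43.5 56.4] z [-11.5  -6.8  10.8]
-35 706 y [41.6 43.5 56.5] z [-11.6  -6.8  10.6]
-30 660 y [41.7 43.4 56.5] z [-11.6  -6.7  10.6]
-25 555 y [41.7 43.4 55.8] z [-11.7  -6.8  10.9]
-20 375 y [41.6 43.3 52.8] z [-11.3  -3.6  10.6]
-15 85 y [41.7 43.3 43.9] z [-9.   0.3  9.6]
```

```bash
python3 w.py 0.595 0.1755 0.13 -100.5
```

```text
t 2.8333 pos [0.5688 0.1423 0.2677] zyaw -90.44 xdown [ 5.e-04  8.e-04 -1.e+00] w 0.0856 F [-1.4  0.1 -0.4] M [-0.02 -0.05  0.04] q6 [0.23 0.32 1.48 0.   1.35 0.23]
[137.8  25.9 -33.3] [10.06 -0.05 -0.03]
```

```bash
python3 -m crank '[[0,26,-33,5,0,0],[40,26,-33,10,0,0],[80,26,-33,10,0,0],[120,26,-33,10,0,0],[135,26,-33,10,0,0],[135,26,-33,10,0,0],[135,26,-33,10,0,0]]' 0.7 30; python3 w.py 0.595 0.1755 0.075 -100.5;  python3 - <<'E'
from h import *
p,d,C=shot('wrist','3')
K,D,R,t=C
P=pts((K,D,np.eye(3),np.zeros(3)),d)
T=manip.get_calibration('wrist')['T_tool_cam']
Q=(P@T[:3,:3].T+T[:3,3])*1000
p=Q[(d>0)&(d<0.3)]
s=p[(abs(p[:,1])<75)&(abs(p[:,1])>20)&(p[:,0]>-70)&(p[:,0]<0)&(abs(p[:,2])<20)]
for x in range(-70,0,3):
    q=s[(s[:,0]>=x)&(s[:,0]<x+3)]
    if len(q): print(x,len(q),'y',np.percentile(abs(q[:,1]),[1,50,99]).round(1),'z',np.percentile(q[:,2],[1,50,99]).round(1))
E
```

```text
time: 3.42
position: [0.5951, 0.1766, 0.1318]
tcp_rot: [-1.301, 1.57, -3.051]
wrist_force: [0.7, 1.5, 1.1]
gripper_width: 0.0598
t 3.4167 pos [0.5951 0.1766 0.1318] zyaw -100.28 xdown [-1.2e-03 -1.0e-04 -1.0e+00] w 0.0598 F [0.7 1.5 1.1] M [-0.02  0.02 -0.05] q6 [0.27 0.46 1.6  0.   1.08 0.45]
[56.8  0.2  1.1] [0.22 0.02 0.07]
-70 1382 y [22.4 52.5 63.5] z [-17.6 -11.7  11.5]
-67 1200 y [24.3 53.7 63. ] z [-16.7  -9.8  11.7]
-64 2261 y [30.5 53.1 62.4] z [-12.9  -0.3  11.2]
-61 3198 y [27.6 48.2 61.8] z [-13.6  -4.   10.6]
-58 1693 y [28.3 43.7 61.4] z [-14.  -11.1  11. ]
-55 900 y [29.3 42.9 60.9] z [-14.1 -11.9  -6.3]
-52 692 y [30.8 41.9 59.4] z [-14.  -12.   -6.5]
-49 302 y [30.8 40.7 52.6] z [-13.7 -11.9  -5.9]
-46 263 y [29.  32.2 44.8] z [-12.6  -8.6   0.6]
-43 576 y [28.9 31.  36.3] z [-11.8  -7.9   7.5]
-40 334 y [28.9 30.6 37.1] z [-11.7  -8.2  10.3]
-37 416 y [28.8 30.9 43.7] z [-11.8  -7.2  10.4]
-34 366 y [28.9 31.  43.6] z [-11.6  -7.1  10.4]
-31 367 y [28.9 31.  43.5] z [-11.5  -7.2  10.3]
-28 315 y [28.9 31.  43.6] z [-11.6  -7.3  10.6]
-25 327 y [28.9 30.9 43.6] z [-11.6  -7.3  10.4]
-22 306 y [29.  30.8 44.1] z [-11.5  -7.2  10.2]
-19 282 y [29.2 31.3 43.7] z [-11.5  -7.    9.7]
-16 242 y [29.2 30.6 42.9] z [-11.6  -6.9  10.2]
-13 221 y [29.1 30.5 41.7] z [-11.5  -7.2   9.9]
-10 133 y [29.1 30.3 36.6] z [-11.1  -3.6  10.2]
-7 54 y [29.1 29.6 30.6] z [-8.8  0.1  9.7]
```

View pics/wrist3.png

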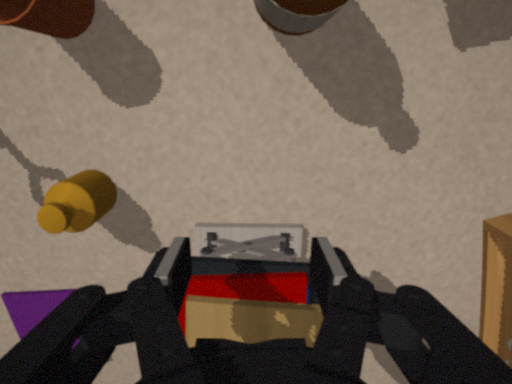

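```bash
python3 - <<'E'
from h import *
import pickle
crop('pics/wrist3.png',170,205,160,120,5,'pics/w3c.png')
E
python3 -m crank '[[30,0,0,0,0,0],[57,0,0,0,0,0],[57,0,0,0,0,0],[57,0,5,0,0,0],[57,0,10,0,0,0],[57,0,14,0,0,0],[57,0,18,0,0,0],[57,0,18,0,0,0]]'; python3 w.py
```

```text
time: 4.13
position: [0.593, 0.1574, 0.0771]
tcp_rot: [2.086, 1.567, 0.333]
wrist_force: [0.7, 1.2, 0.4]
gripper_width: 0.0601
t 4.1333 pos [0.593  0.1574 0.0771] zyaw -100.42 xdown [ 0.0032  0.0011 -1.    ] w 0.0601 F [0.7 1.2 0.4] M [ 0.04 -0.07 -0.02] q6 [0.24 0.51 1.68 0.   0.95 0.42]
```

View pics/w3c.png

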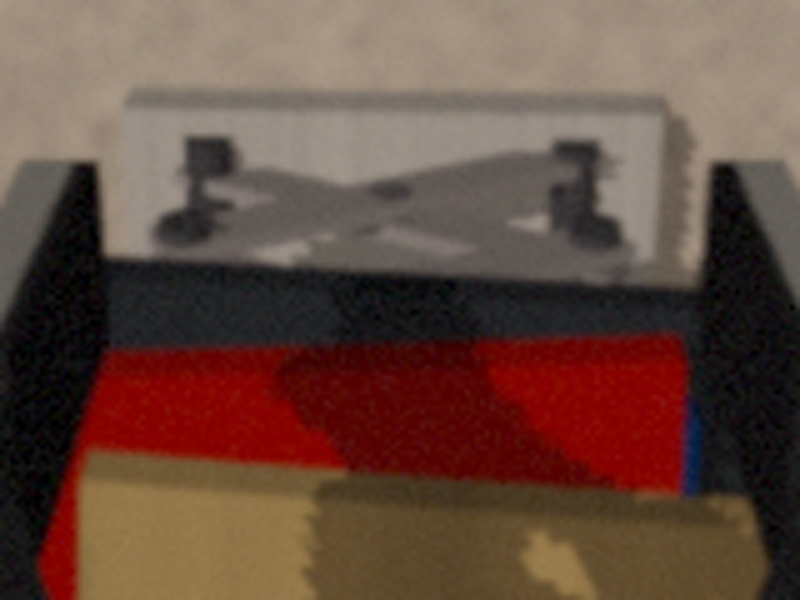

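```bash
python3 -m crank '[[2,0,2,0.3,0,0],[2,0,4,0.3,0,0],[2,0,6,0.3,0,0],[2,0,7,0.3,0,0],[2,0,7,0.3,0,0]]'; python3 w.py;python3 -m crank '[[0,0,1,0,0,0],[0,0,2,0,0,0],[0,0,2,0,0,0]]'; python3 w.py
```

```text
time: 4.55
position: [0.5913, 0.1512, 0.0737]
tcp_rot: [2.159, 1.569, 0.402]
wrist_force: [0.6, 4.0, 3.5]
gripper_width: 0.0598
t 4.55 pos [0.5913 0.1512 0.0737] zyaw -100.65 xdown [ 1.3e-03  5.0e-04 -1.0e+00] w 0.0598 F [0.6 4.  3.5] M [ 0.65 -0.08 -0.04] q6 [0.23 0.51 1.69 0.   0.94 0.42]
time: 4.8
position: [0.5909, 0.1491, 0.0735]
tcp_rot: [1.952, 1.57, 0.196]
wrist_force: [1.5, 4.5, 5.2]
gripper_width: 0.0597
t 4.8 pos [0.5909 0.1491 0.0735] zyaw -100.64 xdown [ 1.3e-03  2.0e-04 -1.0e+00] w 0.0597 F [1.5 4.5 5.2] M [ 0.65 -0.17  0.01] q6 [ 0.23  0.51  1.69 -0.    0.94  0.41]
```

```bash
python3 - <<'E'
from h import *
p,d,C=shot('wrist','4')
crop('pics/wrist4.png',130,200,240,180,3.3,'pics/w4c.png')
E
```

```text
(no output)
```

View pics/w4c.png

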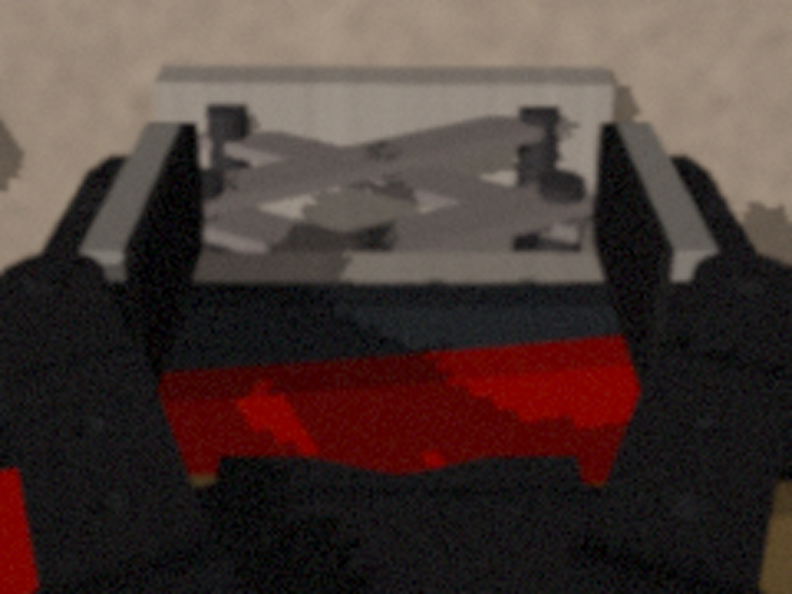

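```bash
python3 -m crank '[[-1,0,0.5,0,0,0],[-1,0,1,0,0,0],[-1,0,1,0,0,0]]'; python3 w.py;python3 -m crank '[[0,0,0.5,0,0,0],[0,0,1,0,0,0],[0,0,1,0,0,0]]'; python3 w.py
```

```text
time: 5.1
position: [0.5898, 0.1474, 0.0737]
tcp_rot: [-0.739, 1.569, -2.496]
wrist_force: [0.3, 1.0, 0.2]
gripper_width: 0.06
t 5.1 pos [0.5898 0.1474 0.0737] zyaw -100.65 xdown [-0.0013 -0.001  -1.    ] w 0.06 F [0.3 1.  0.2] M [ 0.23 -0.14  0.09] q6 [ 0.23  0.5   1.7  -0.    0.94  0.41]
time: 5.35
position: [0.5896, 0.1467, 0.0738]
tcp_rot: [-1.084, 1.57, -2.841]
wrist_force: [0.4, 1.7, -1.1]
gripper_width: 0.0597
t 5.35 pos [0.5896 0.1467 0.0738] zyaw -100.67 xdown [-1.1e-03 -3.0e-04 -1.0e+00] w 0.0597 F [ 0.4  1.7 -1.1] M [ 0.31 -0.07 -0.07] q6 [ 0.22  0.5   1.7  -0.    0.94  0.41]
```

```bash
for i in 1 2 3; do python3 -m crank '[[0,0,0.5,0,0,0],[0,0,1,0,0,0],[0,0,1,0,0,0]]' | grep -v time; python3 w.py; done
```

```text
position: [0.5897, 0.1466, 0.0739]
tcp_rot: [-2.556, 1.569, 1.969]
wrist_force: [0.0, 5.5, -3.0]
gripper_width: 0.0602
t 5.6 pos [0.5897 0.1466 0.0739] zyaw -100.71 xdown [-5.0e-04  1.2e-03 -1.0e+00] w 0.0602 F [ 0.   5.5 -3. ] M [ 0.84 -0.13 -0.15] q6 [0.22 0.5  1.7  0.   0.94 0.41]
position: [0.5897, 0.1466, 0.0739]
tcp_rot: [-2.962, 1.568, 1.562]
wrist_force: [0.8, 8.1, -3.2]
gripper_width: 0.0597
t 5.85 pos [0.5897 0.1466 0.0739] zyaw -100.75 xdown [ 0.      0.0029 -1.    ] w 0.0597 F [ 0.8  8.1 -3.2] M [ 1.27 -0.19 -0.23] q6 [0.22 0.5  1.7  0.   0.94 0.41]
position: [0.5897, 0.1465, 0.0739]
tcp_rot: [-3.074, 1.566, 1.45]
wrist_force: [1.8, 10.6, -3.6]
gripper_width: 0.0599
t 6.1 pos [0.5897 0.1465 0.0739] zyaw -100.79 xdown [ 6.0e-04  4.6e-03 -1.0e+00] w 0.0599 F [ 1.8 10.6 -3.6] M [ 1.71 -0.29 -0.3 ] q6 [0.22 0.5  1.7  0.01 0.94 0.41]
```

```bash
python3 -m crank '[[0,0,-1,0.5,0,0],[0,0,-1,0.5,0,0],[0,0,-1,0.5,0,0]]' | grep -v time; python3 w.py;  python3 -m crank '[[0,0,0,0.3,0,0],[0,0,0,0.5,0,0],[0,0,0,0.5,0,0]]' | grep -v time; python3 w.py; 
```

```text
position: [0.5897, 0.1465, 0.0739]
tcp_rot: [-3.045, 1.569, 1.473]
wrist_force: [1.4, 7.8, -3.2]
gripper_width: 0.0599
t 6.35 pos [0.5897 0.1465 0.0739] zyaw -101.13 xdown [ 2.0e-04  2.2e-03 -1.0e+00] w 0.0599 F [ 1.4  7.8 -3.2] M [ 1.28 -0.1   0.24] q6 [0.22 0.5  1.7  0.   0.94 0.42]
position: [0.5899, 0.1468, 0.074]
tcp_rot: [3.088, 1.568, 1.314]
wrist_force: [2.2, 8.9, -3.5]
gripper_width: 0.0599
t 6.6 pos [0.5899 0.1468 0.074 ] zyaw -101.64 xdown [ 7.0e-04  2.7e-03 -1.0e+00] w 0.0599 F [ 2.2  8.9 -3.5] M [ 1.43 -0.15  0.34] q6 [0.22 0.5  1.7  0.   0.94 0.42]
```

```bash
python3 -m crank '[[0,0,-8,-0.6,0,0],[-35,0,-10,-0.6,0,0],[-65,0,-5,-0.6,0,0],[-65,0,35,-0.6,0,0],[-65,0,75,-0.6,0,0],[-65,0,115,-0.6,0,0],[-65,0,155,-0.6,0,0],[-65,0,163,-0.6,0,0],[-65,0,163,-0.6,0,0]]' | grep -v time; python3 w.py;  python3 - <<'E'
from h import *
p,d,C=shot('wrist','5')
p,d,C=shot('scene','5')
crop('pics/scene5.png',200,160,200,150,4,'pics/scenec5.png')
E
```

```text
position: [0.5558, -0.0174, 0.1394]
tcp_rot: [-0.523, 1.569, -2.29]
wrist_force: [-0.3, -0.2, -0.1]
gripper_width: 0.0599
t 7.35 pos [ 0.5558 -0.0174  0.1394] zyaw -101.27 xdown [-0.0012 -0.0014 -1.    ] w 0.0599 F [-0.3 -0.2 -0.1] M [-0.01  0.    0.02] q6 [-0.05  0.36  1.74 -0.    1.03  0.15]
```

View pics/wrist5.png

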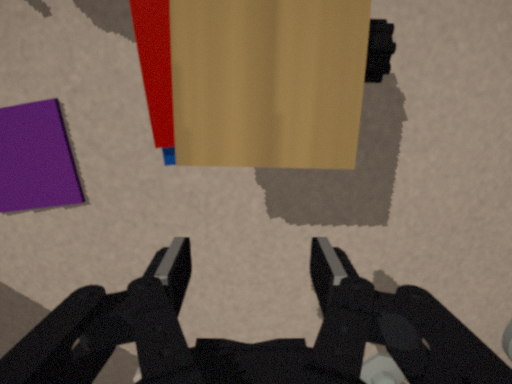

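View pics/scenec5.png

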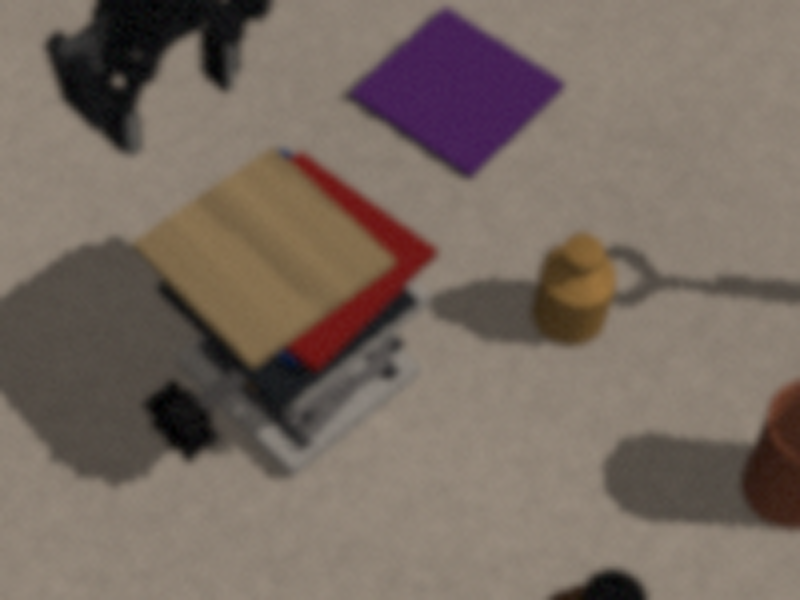

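```bash
python3 -m crank '[[35,0,0,-0.3,0,0],[65,0,0,-0.3,0,0],[65,0,-10,-0.3,0,0],[65,0,-20,-0.3,0,0],[65,0,-24,-0.3,0,0],[65,0,-27,-0.3,0,0],[65,0,-30,-0.3,0,0],[65,0,-33,-0.3,0,0],[65,0,-36,-0.3,0,0],[65,0,-38,-0.3,0,0]]' | grep -v time; python3 w.py; python3 -m crank '[[0,0,-2,0,0,0],[0,0,-4,0,0,0],[0,0,-4,0,0,0]]' | grep -v time; python3 w.py
```

```text
position: [0.5644, 0.0226, 0.075]
tcp_rot: [1.419, 1.57, -0.34]
wrist_force: [-1.7, -2.0, 2.4]
gripper_width: 0.0597
t 8.2833 pos [0.5644 0.0226 0.075 ] zyaw -100.75 xdown [ 1.2e-03 -4.0e-04 -1.0e+00] w 0.0597 F [-1.7 -2.   2.4] M [-0.31  0.19  0.06] q6 [ 0.02  0.45  1.8  -0.    0.89  0.21]
position: [0.5651, 0.0268, 0.0744]
tcp_rot: [1.967, 1.57, 0.208]
wrist_force: [0.1, -1.4, 1.0]
gripper_width: 0.0599
t 8.5333 pos [0.5651 0.0268 0.0744] zyaw -100.77 xdown [ 8.e-04  2.e-04 -1.e+00] w 0.0599 F [ 0.1 -1.4  1. ] M [-0.22 -0.   -0.08] q6 [0.03 0.45 1.8  0.   0.89 0.21]
```

```bash
for i in 1 2 3; do python3 -m crank '[[0,0,-0.5,0.1,0,0],[0,0,-1,0.1,0,0],[0,0,-1,0.1,0,0]]' | grep -v time >/dev/null; python3 w.py; done
```

```text
t 8.7833 pos [0.5651 0.027  0.0743] zyaw -100.86 xdown [ 2.e-04 -8.e-04 -1.e+00] w 0.0599 F [ 0.1 -4.5  2.9] M [-0.63  0.09 -0.09] q6 [ 0.03  0.45  1.8  -0.    0.89  0.22]
t 9.0333 pos [0.5651 0.0271 0.0743] zyaw -100.92 xdown [-3.0e-04 -2.5e-03 -1.0e+00] w 0.0598 F [-0.6 -7.7  3. ] M [-1.26  0.16 -0.04] q6 [ 0.03  0.45  1.8  -0.    0.89  0.22]
t 9.2833 pos [0.565  0.0272 0.0743] zyaw -100.96 xdown [-8.0e-04 -4.2e-03 -1.0e+00] w 0.0597 F [ -1.5 -11.1   4.6] M [-1.79  0.18  0.1 ] q6 [ 0.03  0.45  1.8  -0.01  0.89  0.22]
```

```bash
python3 -m crank '[[0,0,12,0,0,0],[-35,0,12,0,0,0],[-65,0,12,0,0,0],[-65,0,12,0,0,0]]'|grep -v time; python3 w.py .4839 .105 .139 -10.95
```

```text
position: [0.5666, 0.018, 0.1446]
tcp_rot: [1.922, 1.56, 0.157]
wrist_force: [0.5, -0.2, 0.2]
gripper_width: 0.0597
t 9.6167 pos [0.5666 0.018  0.1446] zyaw -101.11 xdown [ 0.011   0.0017 -0.9999] w 0.0597 F [ 0.5 -0.2  0.2] M [-0.01 -0.05 -0.03] q6 [0.01 0.37 1.72 0.   1.04 0.2 ]
[  4.8 -97.9 -69.4] [-90.16   0.3   -0.64]
```

```bash
python3 -m crank '[[0,-10,-7,-7,0,0],[0,-20,-14,-14,0,0],[0,-30,-21,-21,0,0],[0,-40,-28,-28,0,0],[0,-50,-35,-35,0,0],[0,-60,-42,-42,0,0],[0,-70,-50,-49,0,0],[0,-80,-57,-56,0,0],[0,-90,-64,-63,0,0],[0,-98,-69,-70,0,0]]'|grep -v time; python3 w.py .4839 .105 .139 -10.95
```

```text
position: [0.4791, 0.1052, 0.1387]
tcp_rot: [2.726, 1.569, 2.19]
wrist_force: [-0.0, 0.0, -0.6]
gripper_width: 0.06
t 10.45 pos [0.4791 0.1052 0.1387] zyaw -30.72 xdown [-0.001   0.0014 -1.    ] w 0.06 F [-0.   0.  -0.6] M [-0.06 -0.02 -0.01] q6 [ 0.19  0.27  1.89  0.    0.98 -0.84]
[-0.3  2.3  4.2] [-19.77  -0.08  -0.06]
```

```bash
python3 -m crank '[[0,2,0,-7,0,0],[0,2,-1,-14,0,0],[0,2,-1,-20,0,0],[0,2,-1,-20,0,0],[0,2,-1,-20,0,0]]'|grep -v time; python3 w.py .4839 .105 .139 -10.95;  python3 - <<'E'
from h import *
p,d,C=shot('wrist','6')
E
```

```text
position: [0.48, 0.1067, 0.1388]
tcp_rot: [2.507, 1.57, 2.311]
wrist_force: [0.2, 0.6, -0.7]
gripper_width: 0.0599
t 10.8667 pos [0.48   0.1067 0.1388] zyaw -11.23 xdown [-6.e-04  7.e-04 -1.e+00] w 0.0599 F [ 0.2  0.6 -0.7] M [-0.01  0.   -0.02] q6 [ 0.19  0.27  1.89  0.    0.98 -1.18]
[-0.2 -0.9  4.1] [-0.28 -0.04 -0.03]
```

View pics/wrist6.png

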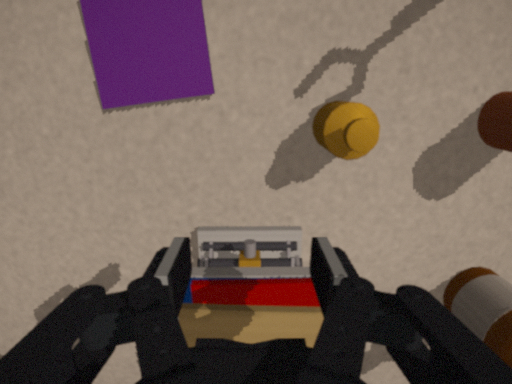

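```bash
python3 -m crank '[[35,-1,0,-0.3,0,0],[65,-1,0,-0.3,0,0],[65,-1,10,-0.3,0,0],[65,-1,18,-0.3,0,0],[65,-1,22,-0.3,0,0],[65,-1,25,-0.3,0,0],[65,-1,28,-0.3,0,0],[65,-1,31,-0.3,0,0],[65,-1,34,-0.3,0,0],[65,-1,36,-0.3,0,0]]' | grep -v time >/dev/null; python3 w.py; python3 -m crank '[[0,0,1,0,0,0],[0,0,2,0,0,0],[0,0,2,0,0,0]]' >/dev/null; python3 w.py
```

```text
t 11.75 pos [0.5152 0.0986 0.0747] zyaw -10.77 xdown [-6.e-04  1.e-04 -1.e+00] w 0.0597 F [-3.4  0.3  1.7] M [0.06 0.39 0.04] q6 [ 0.17  0.39  1.9   0.    0.85 -1.22]
t 12.0 pos [0.5158 0.0984 0.0742] zyaw -10.79 xdown [-3.5e-03  1.0e-04 -1.0e+00] w 0.0601 F [-5.1  0.8  4.8] M [ 0.11  0.76 -0.16] q6 [ 0.17  0.4   1.89  0.    0.86 -1.22]
```

```bash
for i in 1 2; do python3 -m crank '[[0,0,0.5,0,0,0],[0,0,1,0.1,0,0],[0,0,1,0.1,0,0]]' >/dev/null; python3 w.py; done
```

```text
t 12.25 pos [0.5158 0.0983 0.0742] zyaw -10.89 xdown [-5.4e-03  2.0e-04 -1.0e+00] w 0.0598 F [-8.   2.2  6.8] M [ 0.3  1.1 -0.1] q6 [ 0.17  0.4   1.89  0.    0.86 -1.22]
t 12.5 pos [0.5158 0.0983 0.0741] zyaw -10.97 xdown [-7.5e-03  4.0e-04 -1.0e+00] w 0.0597 F [-8.7  3.5  7.3] M [0.57 1.4  0.16] q6 [ 0.17  0.4   1.89  0.    0.86 -1.22]
```

```bash
python3 -m crank '[[0,0,-10,0,0,0],[-35,0,-12,0,0,0],[-65,0,-5,0,0,0],[-65,0,35,0,0,0],[-65,0,75,0,0,0],[-65,0,115,0,0,0],[-65,0,155,0,0,0],[-65,0,160,0,0,0],[-65,0,160,0,0,0]]' | grep -v time; python3 w.py;  python3 - <<'E'
from h import *
p,d,C=shot('wrist','7')
E
```

```text
position: [0.6785, 0.0667, 0.1381]
tcp_rot: [-0.194, 1.57, -0.386]
wrist_force: [-0.9, 0.2, 0.3]
gripper_width: 0.0599
t 13.25 pos [0.6785 0.0667 0.1381] zyaw -11.02 xdown [ 1.2e-03 -5.0e-04 -1.0e+00] w 0.0599 F [-0.9  0.2  0.3] M [0.03 0.03 0.06] q6 [ 0.08  0.55  1.43 -0.    1.16 -1.3 ]
```

View pics/wrist7.png

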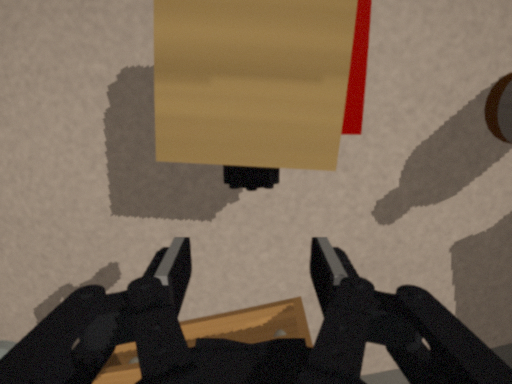

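```bash
python3 -m crank '[[35,0,0,0,0,0],[64,0,0,0,0,0],[64,0,-12,0,0,0],[64,0,-20,0,0,0],[64,0,-24,0,0,0],[64,0,-28,0,0,0],[64,0,-32,0,0,0],[64,0,-36,0,0,0],[64,0,-39,0,0,0],[64,0,-41,0,0,0]]' >/dev/null; python3 w.py; python3 -m crank '[[0,0,-1.5,0,0,0],[0,0,-3,0,0,0],[0,0,-3,0,0,0]]' >/dev/null; python3 w.py;python3 -m crank '[[0,0,-0.5,0,0,0],[0,0,-1,0,0,0],[0,0,-1,0,0,0]]' >/dev/null; python3 w.py
```

```text
t 14.1333 pos [0.6381 0.0752 0.077 ] zyaw -10.95 xdown [ 0.0059  0.     -1.    ] w 0.0598 F [4.8 0.2 3.7] M [-0.11 -0.75 -0.  ] q6 [ 0.1   0.54  1.61 -0.    0.98 -1.28]
t 14.3833 pos [0.6357 0.0757 0.0766] zyaw -10.95 xdown [ 6.3e-03 -1.0e-04 -1.0e+00] w 0.0599 F [ 6.8 -1.5  3.8] M [-0.17 -1.01 -0.03] q6 [ 0.1   0.54  1.62 -0.    0.98 -1.28]
t 14.6333 pos [0.6357 0.0757 0.0766] zyaw -10.95 xdown [ 8.2e-03 -3.0e-04 -1.0e+00] w 0.0598 F [ 9.2 -1.6  3. ] M [-0.28 -1.38 -0.07] q6 [ 0.1   0.54  1.62 -0.    0.97 -1.28]
```

```bash
python3 -m crank '[[0,0,12,0,0,0],[-35,0,12,0,0,0],[-63,0,12,0,0,0],[-63,0,12,0,0,0],[-63,0,12,7,0,0]]'>/dev/null; python3 w.py .5932 .177 .139 -100.95
```

```text
t 15.05 pos [0.6435 0.0739 0.1392] zyaw -18.07 xdown [-5.e-04  4.e-04 -1.e+00] w 0.0602 F [-0.4  0.4 -0.7] M [0.04 0.   0.01] q6 [ 0.1   0.5   1.52  0.    1.12 -1.16]
[  0.3  82.4 -79.8] [ 8.288e+01 -4.000e-02  1.000e-02]
```

```bash
python3 -m crank '[[0,10,-10,7,0,0],[0,20,-20,14,0,0],[0,30,-30,21,0,0],[0,40,-40,28,0,0],[0,50,-50,35,0,0],[0,60,-60,42,0,0],[0,70,-70,49,0,0],[0,80,-78,56,0,0],[0,82,-80,63,0,0],[0,82,-80,70,0,0]]'>/dev/null;python3 -m crank '[[0,0,0,7,0,0],[0,0,0,13,0,0],[0,0,0,13,0,0]]'>/dev/null; python3 w.py .5932 .177 .139 -100.95
 python3 - <<'E'
from h import *
p,d,C=shot('wrist','8')
E
```

```text
t 16.1333 pos [0.5913 0.1762 0.1368] zyaw -101.05 xdown [-0.0049 -0.001  -1.    ] w 0.0598 F [-1.   0.4  0.4] M [ 0.02 -0.02 -0.03] q6 [0.27 0.46 1.6  0.   1.09 0.46]
[-2.2  1.7 -1.2] [-0.1   0.11  0.27]
```

View pics/wrist8.png

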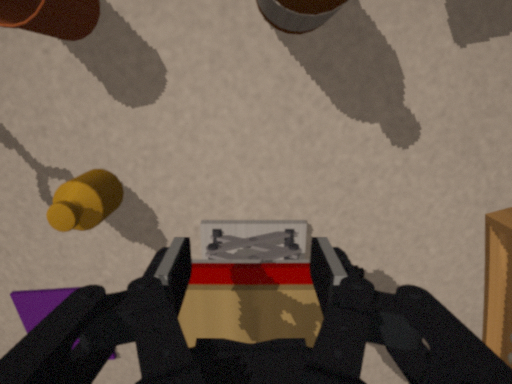

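```bash
python3 -m crank '[[35,1,0,0,0,0],[62,2,0,0,0,0],[62,2,4,0,0,0],[62,2,8,0,0,0],[62,2,12,0,0,0],[62,2,16,0,0,0],[62,2,20,0,0,0],[62,2,23,0,0,0],[62,2,26,0,0,0],[62,2,27,0,0,0]]' >/dev/null; python3 w.py; python3 -m crank '[[0,0,1,0,0,0],[0,0,2,0,0,0],[0,0,2,0,0,0]]' >/dev/null; python3 w.py;python3 -m crank '[[0,0,0.5,0,0,0],[0,0,1,0,0,0],[0,0,1,0,0,0]]' >/dev/null; python3 w.py
```

```text
t 17.0167 pos [0.5905 0.1493 0.0771] zyaw -100.97 xdown [ 1.7e-03  5.0e-04 -1.0e+00] w 0.0596 F [0.6 0.4 1.2] M [ 0.18 -0.08  0.02] q6 [0.23 0.5  1.69 0.   0.95 0.42]
t 17.2667 pos [0.5897 0.1474 0.0763] zyaw -100.95 xdown [ 1.e-04 -2.e-04 -1.e+00] w 0.06 F [0.2 0.9 0.1] M [ 0.1  -0.09 -0.05] q6 [ 0.23  0.5   1.7  -0.    0.94  0.42]
t 17.5167 pos [0.5894 0.1466 0.0762] zyaw -100.95 xdown [-1.e-04  0.e+00 -1.e+00] w 0.06 F [-0.6  0.7  2.2] M [ 0.24 -0.03 -0.02] q6 [0.22 0.5  1.7  0.   0.94 0.42]
```

```bash
for i in 1 2; do python3 -m crank '[[0,0,0.5,0,0,0],[0,0,1,0,0,0],[0,0,1,0,0,0]]' >/dev/null; python3 w.py;done;  python3 -m crank '[[0,0,-10,0,0,0],[-35,0,-12,0,0,0],[-65,0,-5,0,0,0],[-65,0,35,0,0,0],[-65,0,75,0,0,0],[-65,0,115,0,0,0],[-65,0,152,0,0,0],[-65,0,152,0,0,0]]' | grep -v time; python3 w.py;  python3 - <<'E'
from h import *
p,d,C=shot('wrist','9')
E
```

```text
t 17.7667 pos [0.5894 0.1466 0.0762] zyaw -100.97 xdown [ 5.0e-04  1.7e-03 -1.0e+00] w 0.0599 F [ 0.2  5.3 -0.5] M [ 0.83 -0.04  0.04] q6 [0.22 0.5  1.7  0.   0.94 0.41]
t 18.0167 pos [0.5894 0.1465 0.0762] zyaw -100.99 xdown [ 0.001   0.0033 -1.    ] w 0.0595 F [ 0.9  8.3 -0.5] M [ 1.31 -0.15  0.06] q6 [0.22 0.5  1.7  0.   0.94 0.41]
position: [0.5582, -0.0103, 0.141]
tcp_rot: [-0.446, 1.566, -2.212]
wrist_force: [-0.3, -0.4, 0.0]
gripper_width: 0.0599
t 18.6833 pos [ 0.5582 -0.0103  0.141 ] zyaw -101.21 xdown [-0.0029 -0.0039 -1.    ] w 0.0599 F [-0.3 -0.4  0. ] M [ 0.04  0.04 -0.05] q6 [-0.04  0.37  1.74 -0.    1.04  0.16]
```

View pics/wrist9.png

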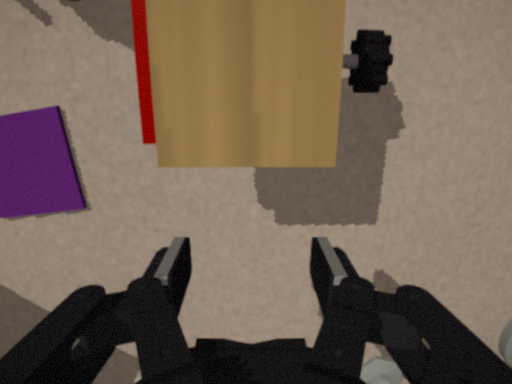

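```bash
python3 -m crank '[[35,0,0,-0.2,0,0],[66,0,0,-0.2,0,0],[66,0,-10,-0.2,0,0],[66,0,-16,-0.2,0,0],[66,0,-20,-0.2,0,0],[66,0,-24,-0.2,0,0],[66,0,-28,-0.2,0,0],[66,0,-31,-0.2,0,0],[66,0,-34,-0.2,0,0],[66,0,-36,-0.2,0,0]]' >/dev/null; python3 w.py; python3 -m crank '[[0,0,-1,0,0,0],[0,0,-2,0,0,0],[0,0,-2,0,0,0]]' >/dev/null; python3 w.py;for i in 1 2; do python3 -m crank '[[0,0,-0.5,0,0,0],[0,0,-1,0,0,0],[0,0,-1,0,0,0]]' >/dev/null; python3 w.py; done
```

```text
t 19.5667 pos [0.5672 0.0269 0.0767] zyaw -100.63 xdown [ 8.0e-04 -8.1e-03 -1.0e+00] w 0.0598 F [ -2.7 -22.    6.4] M [-3.42  0.26 -0.59] q6 [ 0.03  0.45  1.79 -0.01  0.9   0.22]
t 19.8167 pos [0.5671 0.0269 0.0767] zyaw -100.65 xdown [-1.000e-04 -1.020e-02 -9.999e-01] w 0.0597 F [ -2.9 -20.6   6.7] M [-3.4   0.35 -0.51] q6 [ 0.03  0.45  1.79 -0.01  0.9   0.23]
t 20.0667 pos [0.5671 0.0269 0.0767] zyaw -100.64 xdown [-5.000e-04 -1.160e-02 -9.999e-01] w 0.0599 F [ -3.5 -24.5   6.6] M [-3.94  0.35 -0.5 ] q6 [ 0.03  0.45  1.79 -0.01  0.9   0.23]
t 20.3167 pos [0.5671 0.0269 0.0767] zyaw -100.62 xdown [-9.000e-04 -1.320e-02 -9.999e-01] w 0.0599 F [ -3.9 -28.2   7. ] M [-4.39  0.38 -0.53] q6 [ 0.03  0.45  1.79 -0.02  0.9   0.23]
```

```bash
python3 -m crank '[[0,0,14,0.3,0,0],[-35,0,14,0.3,0,0],[-62,0,14,0.3,0,0],[-62,0,14,0.3,0,0]]'>/dev/null; python3 w.py .4839 .105 .139 -10.95
```

```text
t 20.65 pos [0.5688 0.0207 0.1433] zyaw -101.11 xdown [ 1.180e-02  5.000e-04 -9.999e-01] w 0.0598 F [0.3 0.1 0. ] M [-0.   -0.01 -0.03] q6 [0.02 0.37 1.72 0.   1.04 0.21]
[  3.3 -99.6 -66.3] [-90.16   0.4   -0.64]
```

```bash
python3 -m crank '[[0,-10,-7,-7,0,0],[0,-20,-14,-14,0,0],[0,-30,-21,-21,0,0],[0,-40,-28,-28,0,0],[0,-50,-35,-35,0,0],[0,-60,-42,-42,0,0],[0,-70,-50,-49,0,0],[0,-80,-57,-56,0,0],[0,-90,-62,-63,0,0],[0,-98,-64,-70,0,0]]'>/dev/null; python3 -m crank '[[0,0,0,-7,0,0],[0,0,0,-14,0,0],[0,0,0,-20,0,0],[0,0,0,-20,0,0]]'>/dev/null; python3 w.py .4839 .105 .139 -10.95
 python3 - <<'E'
from h import *
p,d,C=shot('wrist','10')
E
```

```text
t 21.8167 pos [0.4811 0.1027 0.1374] zyaw -10.95 xdown [ 4.e-04  2.e-04 -1.e+00] w 0.06 F [ 0.1 -0.3 -0. ] M [ 0.03 -0.03 -0.01] q6 [ 0.19  0.27  1.89  0.    0.98 -1.19]
[-1.6  2.7  2.3] [ 0.    0.02 -0.02]
```

View pics/wrist10.png

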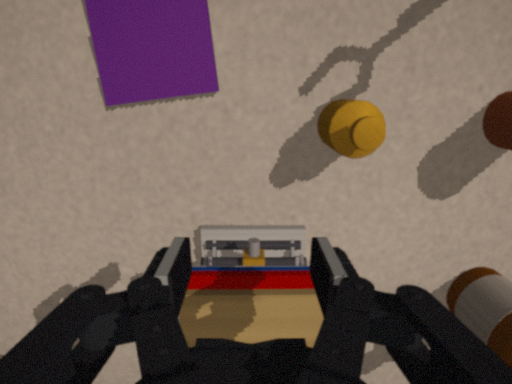

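```bash
python3 -m crank '[[35,2,0,0,0,0],[61,2,0,0,0,0],[61,2,8,0,0,0],[61,2,14,0,0,0],[61,2,18,0,0,0],[61,2,21,0,0,0],[61,2,24,0,0,0],[61,2,27,0,0,0],[61,2,30,0,0,0],[61,2,32,0,0,0]]' >/dev/null; python3 w.py; python3 -m crank '[[0,0,1,0,0,0],[0,0,2,0,0,0],[0,0,2,0,0,0]]' >/dev/null; python3 w.py;for i in 1 2; do python3 -m crank '[[0,0,0.5,0,0,0],[0,0,1,0,0,0],[0,0,1,0,0,0]]' >/dev/null; python3 w.py; done
```

```text
t 22.7 pos [0.5131 0.0983 0.0767] zyaw -11.07 xdown [-0.  0. -1.] w 0.0595 F [-2.3 -0.1  1.7] M [0.11 0.32 0.02] q6 [ 0.17  0.39  1.9   0.    0.85 -1.21]
t 22.95 pos [0.5151 0.0978 0.0763] zyaw -11.06 xdown [-0.e+00 -2.e-04 -1.e+00] w 0.06 F [-1.7 -0.4  1.9] M [-0.    0.26 -0.01] q6 [ 0.17  0.39  1.89 -0.    0.86 -1.21]
t 23.2 pos [0.5154 0.0978 0.0762] zyaw -11.05 xdown [-0.0013 -0.     -1.    ] w 0.0598 F [-5.2  1.   2.8] M [0.17 0.59 0.05] q6 [ 0.17  0.39  1.89  0.    0.86 -1.21]
t 23.45 pos [0.5157 0.0977 0.0762] zyaw -11.05 xdown [-2.8e-03  1.0e-04 -1.0e+00] w 0.0602 F [-6.5  2.7  4. ] M [0.34 0.94 0.13] q6 [ 0.17  0.39  1.89  0.    0.86 -1.21]
```

Contact with the skirt again (x·≈0.4877). Next, the +x side.

```bash
python3 -m crank '[[0,0,0.7,0,0,0],[0,0,0.7,0,0,0]]' >/dev/null; python3 w.py;python3 -m crank '[[0,0,-10,0,0,0],[-35,0,-12,0,0,0],[-62,0,-5,0,0,0],[-62,0,35,0,0,0],[-62,0,75,0,0,0],[-62,0,115,0,0,0],[-62,0,153,0,0,0],[-62,0,153,0,0,0],[-62,0,153,0,0,0]]' >/dev/null; python3 w.py;  python3 - <<'E'
from h import *
p,d,C=shot('wrist','11')
E
```

```text
t 23.6167 pos [0.5157 0.0977 0.0761] zyaw -11.05 xdown [-4.3e-03  3.0e-04 -1.0e+00] w 0.0597 F [-7.8  3.4  6.1] M [0.57 1.18 0.17] q6 [ 0.16  0.39  1.89  0.    0.86 -1.21]
t 24.3667 pos [0.6696 0.0674 0.1371] zyaw -11.12 xdown [ 1.1e-03 -5.0e-04 -1.0e+00] w 0.0601 F [-0.6 -0.8 -0.6] M [ 0.03  0.02 -0.02] q6 [ 0.08  0.54  1.46 -0.    1.15 -1.29]
```

View pics/wrist11.png

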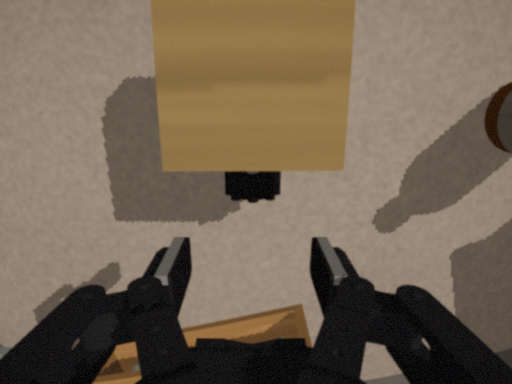

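```bash
python3 -m crank '[[35,0,0,0,0,0],[61,0,0,0,0,0],[61,0,-8,0,0,0],[61,0,-14,0,0,0],[61,0,-18,0,0,0],[61,0,-21,0,0,0],[61,0,-24,0,0,0],[61,0,-27,0,0,0],[61,0,-30,0,0,0],[61,0,-32,0,0,0]]' >/dev/null; python3 w.py; python3 -m crank '[[0,0,-1,0,0,0],[0,0,-2,0,0,0],[0,0,-2,0,0,0]]' >/dev/null; python3 w.py;for i in 1 2; do python3 -m crank '[[0,0,-0.5,0,0,0],[0,0,-1,0,0,0],[0,0,-1,0,0,0]]' >/dev/null; python3 w.py; done
```

```text
t 25.25 pos [0.6365 0.0743 0.078 ] zyaw -11.05 xdown [ 0.0013  0.     -1.    ] w 0.0598 F [ 0.7 -0.4  1.1] M [-0.02 -0.05  0.  ] q6 [ 0.1   0.54  1.61 -0.    0.99 -1.28]
t 25.5 pos [0.6355 0.0744 0.0776] zyaw -11.04 xdown [ 2.4e-03 -3.0e-04 -1.0e+00] w 0.0597 F [ 2.9 -1.2  1. ] M [-0.18 -0.45  0.07] q6 [ 0.1   0.54  1.61 -0.    0.98 -1.28]
t 25.75 pos [0.6355 0.0744 0.0777] zyaw -11.04 xdown [ 4.5e-03 -5.0e-04 -1.0e+00] w 0.0599 F [ 6.1 -1.2  0.8] M [-0.3  -0.87  0.12] q6 [ 0.1   0.54  1.62 -0.    0.98 -1.28]
t 26.0 pos [0.6354 0.0745 0.0778] zyaw -11.03 xdown [ 6.6e-03 -8.0e-04 -1.0e+00] w 0.0594 F [ 7.7 -2.4 -0.6] M [-0.37 -1.25  0.1 ] q6 [ 0.1   0.54  1.62 -0.    0.98 -1.28]
```

```bash
python3 -m crank '[[0,0,12,0,0,0],[-35,0,12,0,0,0],[-61,0,12,0,0,0],[-61,0,12,0,0,0],[-61,0,12,7,0,0]]'>/dev/null; python3 w.py .5932 .177 .139 -100.95
```

```text
t 26.4167 pos [0.6444 0.0729 0.1397] zyaw -18.19 xdown [ 1.4e-03  7.0e-04 -1.0e+00] w 0.0599 F [ 0.1  1.4 -1.4] M [-0.01 -0.05  0.  ] q6 [ 0.09  0.5   1.52  0.    1.12 -1.16]
[  0.7  82.9 -81.2] [ 8.276e+01  1.000e-02 -9.000e-02]
```

```bash
python3 -m crank '[[0,10,-10,7,0,0],[0,20,-20,14,0,0],[0,30,-30,21,0,0],[0,40,-40,28,0,0],[0,50,-50,35,0,0],[0,60,-60,42,0,0],[0,70,-70,49,0,0],[0,80,-80,56,0,0],[0,84,-82,63,0,0],[0,84,-82,70,0,0]]'>/dev/null;python3 -m crank '[[0,0,0,7,0,0],[0,0,0,12.7,0,0],[0,0,0,12.7,0,0],[0,0,0,12.7,0,0]]'>/dev/null; python3 w.py .5932 .177 .139 -100.95
 python3 - <<'E'
from h import *
p,d,C=shot('wrist','12')
crop('pics/wrist12.png',150,200,200,150,4,'pics/w12c.png')
p,d,C=shot('scene','12')
crop('pics/scene12.png',200,160,200,150,4,'pics/scenec12.png')
E
```

```text
t 27.5833 pos [0.5915 0.1779 0.1376] zyaw -100.61 xdown [-2.3e-03 -4.0e-04 -1.0e+00] w 0.0599 F [0.3 0.6 0.2] M [-0.01 -0.    0.03] q6 [0.27 0.46 1.6  0.   1.09 0.46]
[-1.4  1.8  0.6] [0.34 0.04 0.12]
```

View pics/w12c.png

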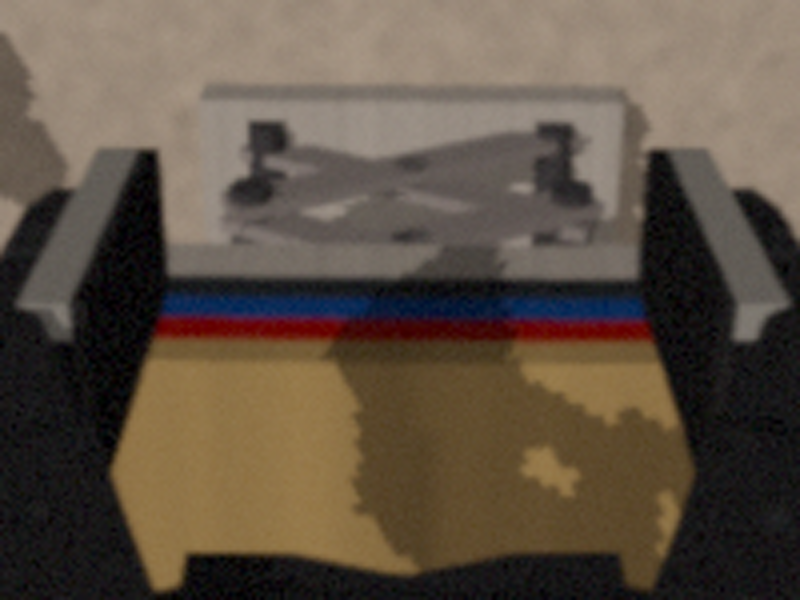

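View pics/scenec12.png

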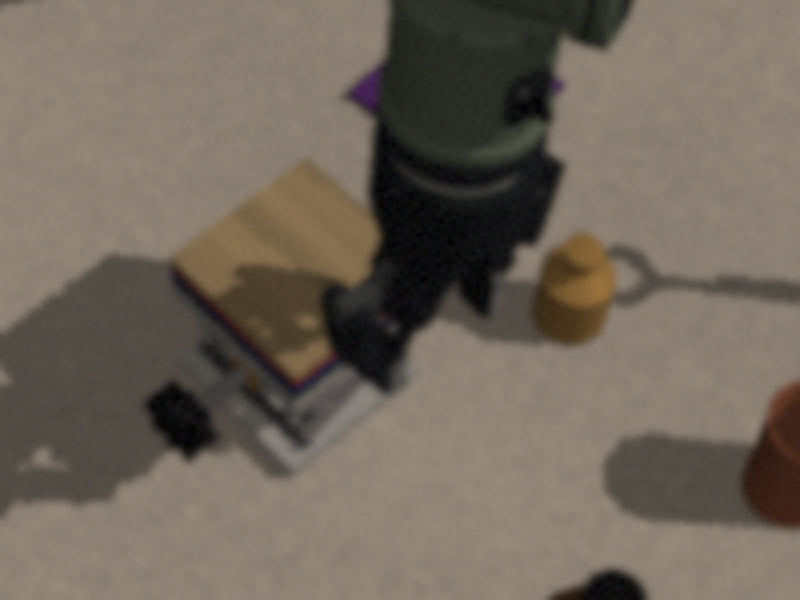

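```bash
python3 -m crank '[[35,1,0,0.3,0,0],[61,2,0,0.3,0,0],[61,2,6,0.3,0,0],[61,2,12,0.3,0,0],[61,2,16,0.3,0,0],[61,2,20,0.3,0,0],[61,2,23,0.3,0,0],[61,2,25,0.3,0,0],[61,2,27,0.3,0,0],[61,2,28,0.3,0,0]]' >/dev/null; python3 w.py; for i in 1 2 3 4; do python3 -m crank '[[0,0,0.5,0,0,0],[0,0,1,0,0,0],[0,0,1,0,0,0]]' >/dev/null; python3 w.py;done
```

```text
t 28.5167 pos [0.5893 0.1498 0.0778] zyaw -101.06 xdown [ 9.e-04  1.e-04 -1.e+00] w 0.0595 F [0.1 0.4 0.5] M [0.01 0.   0.02] q6 [ 0.23  0.5   1.69 -0.    0.95  0.42]
t 28.7667 pos [0.5889 0.1491 0.0772] zyaw -101.05 xdown [-0.e+00 -1.e-04 -1.e+00] w 0.0596 F [ 0.3 -0.1 -0.5] M [-0.03 -0.01 -0.08] q6 [ 0.23  0.5   1.69 -0.    0.95  0.42]
t 29.0167 pos [0.5886 0.1481 0.0772] zyaw -101.05 xdown [-2.e-04 -2.e-04 -1.e+00] w 0.0597 F [1.1 0.6 1. ] M [-0.02  0.01 -0.01] q6 [ 0.23  0.5   1.7  -0.    0.95  0.42]
t 29.2667 pos [0.5886 0.1472 0.0772] zyaw -101.06 xdown [ 1.e-04  1.e-04 -1.e+00] w 0.0599 F [ 0.2  1.  -0.2] M [ 0.07 -0.02  0.04] q6 [0.23 0.5  1.7  0.   0.95 0.42]
t 29.5167 pos [0.5885 0.1468 0.0773] zyaw -101.07 xdown [ 6.0e-04  1.1e-03 -1.0e+00] w 0.0595 F [ 0.3  3.9 -0.8] M [ 0.53 -0.06  0.06] q6 [0.22 0.5  1.7  0.   0.94 0.42]
```

```bash
python3 -m crank '[[0,0,-10,0,0,0],[-35,0,-25,0,0,0],[-75,0,-40,0,0,0],[-110,0,-60,0,0,0],[-125,0,-60,0,0,0],[-125,0,-60,0,0,0]]' >/dev/null;  python3 w.py .467 .36 .2 -101; python3 - <<'E'
from h import *
p,d,C=shot('wrist','13')
crop('pics/wrist13.png',150,220,200,150,4,'pics/w13c.png')
E
```

```text
t 30.0167 pos [0.6022 0.2069 0.2075] zyaw -100.96 xdown [ 0.0094  0.0022 -1.    ] w 0.0599 F [ 1.3  0.6 -0.8] M [ 0.04 -0.03 -0.02] q6 [ 0.31  0.43  1.46 -0.    1.25  0.5 ]
[   6.5 -161.9 -124.5] [ 0.04 -0.22 -0.51]
```

View pics/w13c.png

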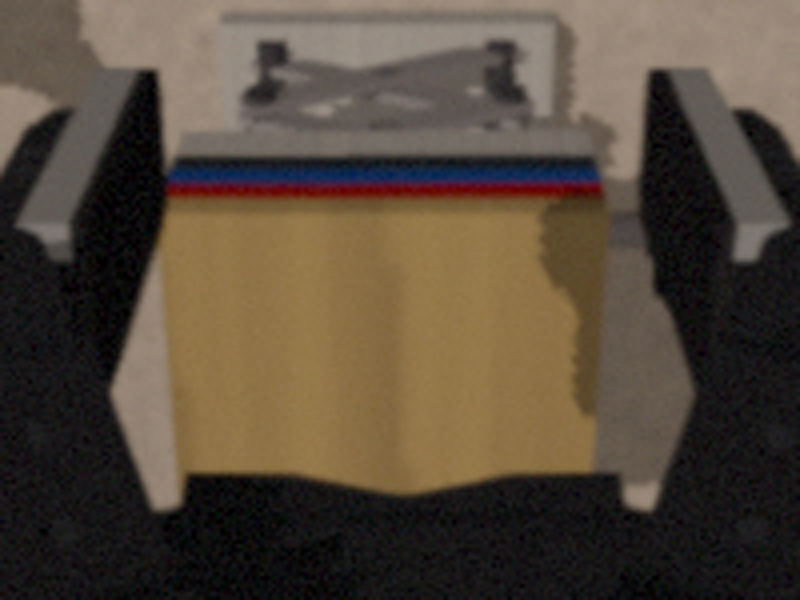

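```bash
python3 - <<'E'
from h import *
import pickle
C=pickle.load(open('pics/wrist13.pkl','rb'))
im=cv2.imread('pics/wrist13.png').astype(int)
a=np.radians(-10.97);ux=np.array([np.cos(a),np.sin(a)]);uy=np.array([-np.sin(a),np.cos(a)])
cx,cy=.5488,.1954
def W(x,y,z): return [*( (cx+x)*ux+(cy+y)*uy),z]
for z in (.078,.090,.096,.102,.108,.114):
    print(z,proj(C,[W(-.05,.05,z),W(0,.05,z),W(.05,.05,z)]).round(1).tolist())
# vertical profiles
for u in (205,250,290):
    print(u);print([(v,*im[v,u-2:u+3].mean(0).astype(int)[::-1]) for v in range(250,274)])
hsv=cv2.cvtColor(im.astype(np.uint8),cv2.COLOR_BGR2HSV)
for v in range(252,274,1):
    r=im[v,180:310].sum(1); 
    print(v,[(u,*im[v,u][::-1]) for u in list(range(189,199,2))],[(u,*im[v,u][::-1]) for u in range(295,304,2)])
E
```

```text
0.078 [[194.8, 251.9], [245.4, 251.9], [296.0, 251.5]]
0.09 [[192.8, 258.0], [245.3, 258.0], [297.9, 257.6]]
0.096 [[191.7, 261.2], [245.3, 261.2], [298.8, 260.8]]
0.102 [[190.6, 264.6], [245.3, 264.6], [299.9, 264.2]]
0.108 [[189.4, 268.1], [245.2, 268.1], [300.9, 267.6]]
0.114 [[188.2, 271.7], [245.2, 271.7], [302.0, 271.3]]
205
[(250, np.int64(152), np.int64(138), np.int64(126)), (251, np.int64(149), np.int64(136), np.int64(123)), (252, np.int64(138), np.int64(128), np.int64(115)), (253, np.int64(124), np.int64(115), np.int64(105)), (254, np.int64(117), np.int64(109), np.int64(100)), (255, np.int64(117), np.int64(107), np.int64(102)), (256, np.int64(118), np.int64(109), np.int64(100)), (257, np.int64(115), np.int64(107), np.int64(99)), (258, np.int64(100), np.int64(92), np.int64(85)), (259, np.int64(56), np.int64(53), np.int64(50)), (260, np.int64(24), np.int64(29), np.int64(29)), (261, np.int64(21), np.int64(27), np.int64(39)), (262, np.int64(20), np.int64(36), np.int64(62)), (263, np.int64(8), np.int64(39), np.int64(80)), (264, np.int64(24), np.int64(39), np.int64(84)), (265, np
[... 13173 characters left out ...]
6)), (297, np.int64(74), np.int64(59), np.int64(32)), (299, np.int64(77), np.int64(61), np.int64(38)), (301, np.int64(87), np.int64(72), np.int64(48)), (303, np.int64(89), np.int64(78), np.int64(66))]
273 [(189, np.int64(11), np.int64(5), np.int64(9)), (191, np.int64(93), np.int64(73), np.int64(42)), (193, np.int64(132), np.int64(106), np.int64(66)), (195, np.int64(135), np.int64(107), np.int64(64)), (197, np.int64(134), np.int64(109), np.int64(65))] [(295, np.int64(87), np.int64(70), np.int64(43)), (297, np.int64(87), np.int64(67), np.int64(42)), (299, np.int64(87), np.int64(70), np.int64(44)), (301, np.int64(90), np.int64(70), np.int64(47)), (303, np.int64(79), np.int64(69), np.int64(58))]
```

```bash
python3 -m crank '[[0,-35,-20,0,0,0],[0,-70,-45,0,0,0],[0,-105,-70,0,0,0],[0,-130,-95,0,0,0],[0,-150,-110,0,0,0],[0,-160,-123,0,0,0],[0,-160,-123,0,0,0],[0,-160,-123,0,0,0]]' 1.0 >/dev/null;  python3 w.py .467 .36 .2 -101; python3 - <<'E'
from h import *
p,d,C=shot('wrist','14')
E
```

```text
t 30.7333 pos [0.4655 0.356  0.2006] zyaw -100.97 xdown [-0.0022 -0.0029 -1.    ] w 0.0856 F [-0.5 -0.4  1.3] M [ 0.03  0.01 -0.01] q6 [ 0.63  0.36  1.59 -0.    1.2   0.83]
[ 0.6  0.8 -4.2] [0.03 0.19 0.09]
```

View pics/wrist14.png

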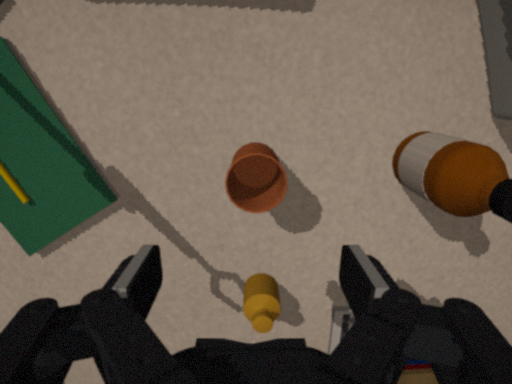

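```bash
python3 - <<'E'
from h import *
import pickle
C=pickle.load(open('pics/wrist14.pkl','rb'))
im=cv2.imread('pics/wrist14.png');h=cv2.cvtColor(im,cv2.COLOR_BGR2HSV)
m=((h[...,0]<10)|(h[...,0]>172))&(h[...,1]>110)
m=m.astype(np.uint8);m[:, :210]=0;m[:,310:]=0;m[230:]=0
cs,_=cv2.findContours(m,0,2);c=max(cs,key=cv2.contourArea);print(cv2.boundingRect(c))
pt=c.reshape(-1,2)
low=pt[pt[:,1]>178]
e=cv2.fitEllipse(low.astype(np.float32)) if len(low)>5 else None
X=plane(C,low,.073)[:,:2]
A=np.c_[2*X,np.ones(len(X))];s=np.linalg.lstsq(A,(X**2).sum(1),rcond=None)[0];print('circle',s[:2],'r',np.sqrt(s[2]+s[0]**2+s[1]**2))
C=cam('top');im=cv2.imread('pics/top0.png');print(plane(C,[(103,214)],.075),plane(C,[(111.0,214)],.02))
E
python3 w.py
```

```text
(226, 154, 51, 56)
circle [0.46422953 0.3464639 ] r 0.013629700724662554
[[0.46683441 0.35951826 0.075     ]] [[0.46803571 0.35824378 0.02      ]]
t 30.7833 pos [0.4661 0.3555 0.2008] zyaw -101.04 xdown [-0.0018 -0.0026 -1.    ] w 0.0855 F [ 1.1  0.6 -0.2] M [-0.02  0.01 -0.05] q6 [ 0.63  0.36  1.58 -0.    1.2   0.83]
```

```bash
python3 - <<'E'
from h import *
import pickle
crop('pics/wrist14.png',206,130,100,90,6,'pics/w14c.png')
C=pickle.load(open('pics/wrist14.pkl','rb'))
for x in ([.467,.3585],[.468,.36]):
  a=np.linspace(0,6.28,8,endpoint=False)
  print(((proj(C,[[x[0]+.0285*np.cos(t),x[1]+.0285*np.sin(t),.075] for t in a])-[206,130])*6).round(0).tolist(), ((proj(C,[[x[0]+.027*np.cos(t),x[1]+.027*np.sin(t),.0] for t in a])-[206,130])*6).round(0).tolist())
E
```

```text
[[458.0, 255.0], [379.0, 134.0], [233.0, 105.0], [110.0, 186.0], [84.0, 325.0], [166.0, 438.0], [305.0, 465.0], [425.0, 392.0]] [[411.0, 157.0], [352.0, 66.0], [242.0, 43.0], [150.0, 105.0], [130.0, 211.0], [191.0, 298.0], [296.0, 319.0], [387.0, 262.0]]
[[463.0, 244.0], [384.0, 123.0], [237.0, 93.0], [114.0, 174.0], [88.0, 314.0], [170.0, 428.0], [309.0, 455.0], [429.0, 381.0]] [[415.0, 149.0], [355.0, 57.0], [246.0, 34.0], [153.0, 96.0], [133.0, 202.0], [194.0, 290.0], [300.0, 311.0], [391.0, 254.0]]
```

View pics/w14c.png

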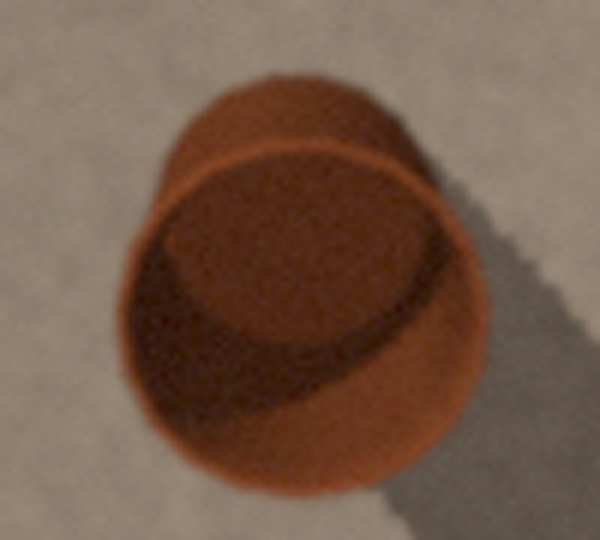

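```bash
python3 - <<'E'
from h import *
import pickle
C=pickle.load(open('pics/wrist14.pkl','rb'))
f=lambda q,z:plane(C,[(206+p[0]/6,130+p[1]/6) for p in q],z)[:,:2].round(4)
X=f([(118,317),(488,317),(303,495),(303,138)],.0735);print(X.tolist(),X[:2].mean(0),X[2:].mean(0),np.linalg.norm(X[1]-X[0]),np.linalg.norm(X[3]-X[2]))
print('base far edge',f([(303,75)],0.0))
E
python3 w.py .4704 .3529 .2 -101
```

```text
[[0.4436, 0.3583], [0.4985, 0.3477], [0.4657, 0.3246], [0.4761, 0.3799]] [0.47105 0.353  ] [0.4709  0.35225] 0.055913951747305436 0.05626944108483753
base far edge [[0.477  0.3776]]
t 30.7833 pos [0.4661 0.3555 0.2008] zyaw -101.04 xdown [-0.0018 -0.0026 -1.    ] w 0.0855 F [ 1.1  0.6 -0.2] M [-0.02  0.01 -0.05] q6 [ 0.63  0.36  1.58 -0.    1.2   0.83]
[0.8 4.7 1.7] [-0.04  0.17  0.07]
```

```bash
python3 -m crank '[[30,5.5,2,0,0,0],[70,5.5,2,0,0,0],[110,5.5,2,0,0,0],[145,5.5,2,0,0,0],[165,5.5,2,0,0,0],[175,5.5,2,0,0,0],[175,5.5,2,0,0,0]]' 1.0 >/dev/null;  python3 w.py .471 .3525 .025 -101; python3 - <<'E'
from h import *
p,d,C=shot('wrist','15')
E
```

```text
t 31.3667 pos [0.4707 0.3512 0.0245] zyaw -101.15 xdown [-0.0045 -0.0037 -1.    ] w 0.0856 F [-0.6 -0.5  0.1] M [-0.    0.03 -0.01] q6 [ 0.62  0.54  1.79 -0.    0.82  0.82]
[-0.5  0.  -1.3] [-0.15  0.26  0.21]
```

View pics/wrist15.png

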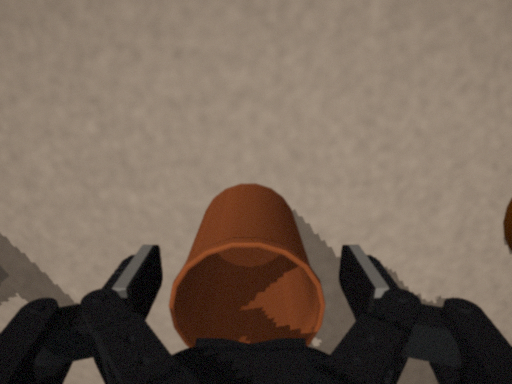

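```bash
python3 -m crank '[[0,0,0,0,0,0],[0,0,0,0,0,0],[0,0,0,0,0,0],[0,0,0,0,0,0],[0,0,0,0,0,0],[0,0,0,0,0,0]]' 0.3 30;  python3 w.py
```

```text
time: 31.92
position: [0.4724, 0.3541, 0.0292]
tcp_rot: [2.284, 1.567, 0.52]
wrist_force: [-0.8, 0.6, 6.5]
gripper_width: 0.0556
t 31.9167 pos [0.4724 0.3541 0.0292] zyaw -101.03 xdown [ 0.0032  0.0018 -1.    ] w 0.0556 F [-0.8  0.6  6.5] M [-0.13  0.02  0.04] q6 [ 0.62  0.53  1.79 -0.    0.82  0.82]
```

```bash
python3 -m crank '[[-10,0,0,0,0,0],[-30,0,0,0,0,0],[-65,0,0,0,0,0],[-105,0,0,0,0,0],[-145,0,0,0,0,0],[-165,0,0,0,0,0],[-165,0,0,0,0,0],[-165,0,0,0,0,0]]';  python3 w.py .5759 .0876 .195 -101;python3 - <<'E'
from h import *
p,d,C=shot('wrist','16')
p,d,C=shot('scene','16')
crop('pics/scene16.png',260,140,200,150,4,'pics/scenec16.png')
E
```

```text
time: 32.58
position: [0.4716, 0.3536, 0.194]
tcp_rot: [2.36, 1.568, 0.596]
wrist_force: [-0.8, 0.1, -1.5]
gripper_width: 0.0553
t 32.5833 pos [0.4716 0.3536 0.194 ] zyaw -101.05 xdown [ 0.0027  0.0018 -1.    ] w 0.0553 F [-0.8  0.1 -1.5] M [-0.05  0.04 -0.01] q6 [ 0.62  0.37  1.59 -0.    1.18  0.82]
[ -1.2 153.3 241.1] [-0.05 -0.13 -0.13]
```

View pics/wrist16.png

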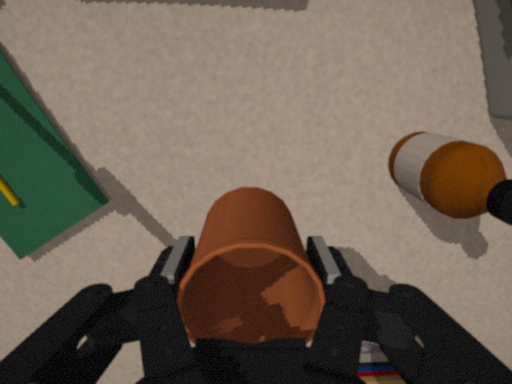

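View pics/scenec16.png

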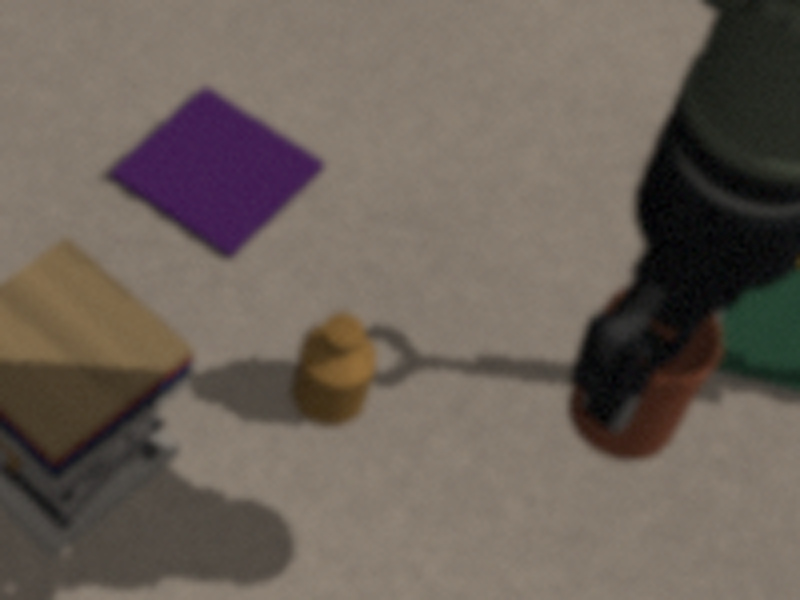

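```bash
python3 - <<'E'
from h import *
import pickle
C=pickle.load(open('pics/wrist16.pkl','rb'))
K,D,R,t=C
tcp=np.array([.4716,.3536]);zb=.194-.0293
a=np.radians(-101.05);z=np.array([np.cos(a),np.sin(a)])
y=np.cross([*z,0],[0,0,-1])[:2]
for q,h in (((251,243),.075),((251,187),.0),((182,295),.0735),((325,295),.0735)):
    X=plane(C,[q],zb+h)[0,:2]-tcp; print(q,'z',(X@z*1000).round(1),'y',(X@y*1000).round(1))
E
python3 -m crank '[[-5,20,30,0,0,0],[-5,42,65,0,0,0],[-5,64,100,0,0,0],[-5,86,135,0,0,0],[-5,108,170,0,0,0],[-5,130,205,0,0,0],[-5,145,228,0,0,0],[-5,153,240,0,0,0],[-5,153,240,0,0,0],[-5,153,240,0,0,0]]';  python3 w.py .5759 .0876 .195 -101
```

```text
(251, 243) z -26.4 y 0.8
(251, 187) z -24.3 y 1.1
(182, 295) z -3.7 y -25.3
(325, 295) z -3.5 y 28.9
time: 33.52
position: [0.5748, 0.0885, 0.1958]
tcp_rot: [-1.509, 1.567, 3.009]
wrist_force: [-1.0, 1.0, -1.0]
gripper_width: 0.0554
t 33.5167 pos [0.5748 0.0885 0.1958] zyaw -101.13 xdown [-3.3e-03  4.0e-04 -1.0e+00] w 0.0554 F [-1.  1. -1.] M [ 0.02  0.06 -0.03] q6 [0.13 0.36 1.6  0.   1.19 0.33]
[0.8 1.3 0.7] [-0.13  0.01  0.19]
```

```bash
python3 -m crank '[[15,0,-1.5,0,0,0],[30,0,-1.5,0,0,0],[40,0,-1.5,0,0,0],[45,0,-1.5,0,0,0],[47,0,-1.5,0,0,0],[47,0,-1.5,0,0,0]]'>/dev/null;  python3 w.py; python3 -m crank '[[0.7,0,0,0,0,0],[1.4,0,0,0,0,0],[2,0,0,0,0,0],[2,0,0,0,0,0]]'>/dev/null;  python3 w.py; python3 - <<'E'
from h import *
p,d,C=shot('wrist','17')
p,d,C=shot('scene','17')
crop('pics/scene17.png',200,140,200,150,4,'pics/scenec17.png')
E
```

```text
t 34.0167 pos [0.5755 0.0908 0.1499] zyaw -101.0 xdown [-8.e-04 -0.e+00 -1.e+00] w 0.0554 F [ 0.5  0.1 -1. ] M [ 0.04 -0.   -0.01] q6 [0.14 0.39 1.67 0.   1.08 0.33]
t 34.35 pos [0.576  0.09   0.1486] zyaw -101.06 xdown [ 7.e-04  0.e+00 -1.e+00] w 0.0554 F [ 0.1 -0.2 -0.8] M [ 0.03 -0.02 -0.02] q6 [ 0.14  0.39  1.67 -0.    1.08  0.33]
```

View pics/wrist17.png

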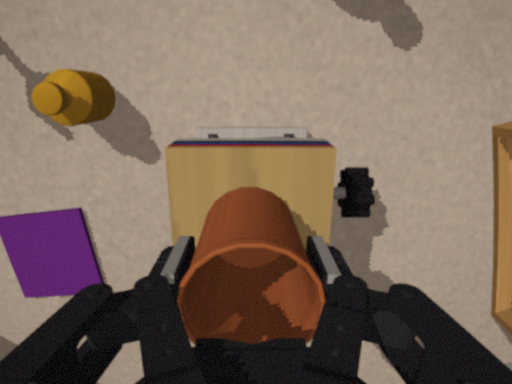

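View pics/scenec17.png

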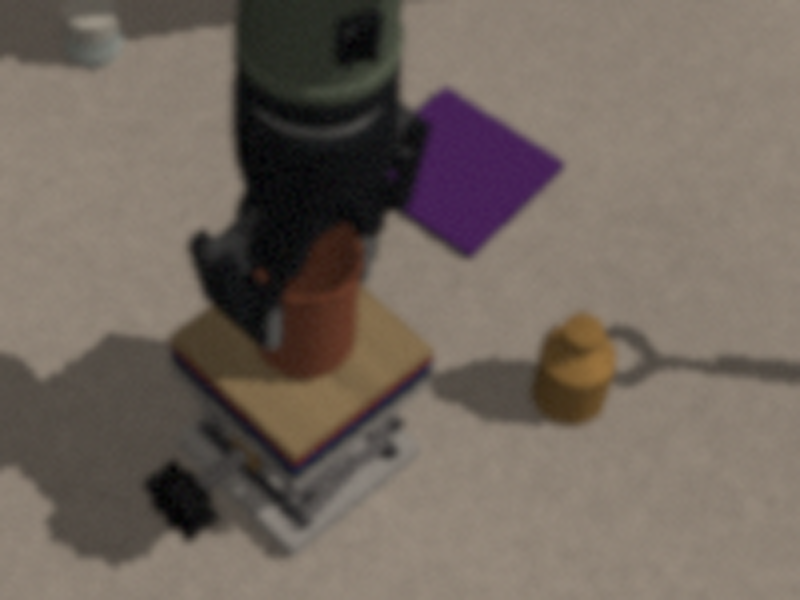

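```bash
python3 -m crank '[[1,0,0,0,0,0],[2,0,0,0,0,0],[3,0,0,0,0,0],[3,0,0,0,0,0]]'>/dev/null;  python3 w.py; for i in 1 2 3; do python3 -m crank '[[0.5,0,0,0,0,0],[1,0,0,0,0,0],[1,0,0,0,0,0]]'>/dev/null;  python3 w.py|cut -c1-150; done
```

```text
t 34.7833 pos [0.5757 0.0899 0.1449] zyaw -101.06 xdown [-5.e-04 -1.e-04 -1.e+00] w 0.0552 F [-0.6  0.  -0.9] M [ 0.01 -0.    0.02] q6 [ 0.14  0.4   1.67 -0.    1.07  0.33]
t 35.0333 pos [0.5758 0.09   0.1441] zyaw -101.05 xdown [-1.e-04 -1.e-04 -1.e+00] w 0.0553 F [-0.7  0.  -2.2] M [-0.02  0.01  0.04] q6 [ 0.14  0.4   1
t 35.2833 pos [0.5759 0.09   0.1434] zyaw -101.05 xdown [ 2.e-04 -0.e+00 -1.e+00] w 0.0554 F [-0.1  0.7 -0.5] M [ 0.    0.   -0.03] q6 [ 0.14  0.4   1
t 35.5333 pos [0.5759 0.09   0.1433] zyaw -101.05 xdown [ 8.e-04  0.e+00 -1.e+00] w 0.0555 F [-2.7  0.4  5.4] M [-0.06  0.31  0.02] q6 [ 0.14  0.4   1
```

```bash
python3 -m crank '[[0,0,0,0,0,0],[0,0,0,0,0,0],[0,0,0,0,0,0],[0,0,0,0,0,0],[0,0,0,0,0,0]]' 1.0 >/dev/null; python3 w.py; python3 -m crank '[[-5,0,0,0,0,0],[-15,0,0,0,0,0],[-35,0,0,0,0,0],[-75,0,0,0,0,0],[-115,0,0,0,0,0],[-130,0,-10,0,0,0],[-130,0,-50,0,0,0],[-130,0,-85,0,0,0],[-130,0,-85,0,0,0],[-130,0,-85,0,0,0]]' 1.0 >/dev/null; python3 w.py;  python3 - <<'E'
from h import *
p,d,C=shot('wrist','18')
p,d,C=shot('scene','18')
crop('pics/scene18.png',200,140,200,150,4,'pics/scenec18.png')
E
```

```text
t 35.95 pos [0.5758 0.09   0.1421] zyaw -101.05 xdown [-2.e-04 -1.e-04 -1.e+00] w 0.0855 F [-0.6 -0.2  0.4] M [-0.01  0.02 -0.03] q6 [ 0.14  0.4   1.68 -0.    1.06  0.33]
t 36.7833 pos [0.5922 0.1749 0.2728] zyaw -100.9 xdown [ 7.e-04 -2.e-04 -1.e+00] w 0.0854 F [-0.5 -0.5 -0.2] M [-0.05 -0.01  0.05] q6 [ 0.27  0.37  1.39 -0.    1.38  0.46]
```

View pics/wrist18.png

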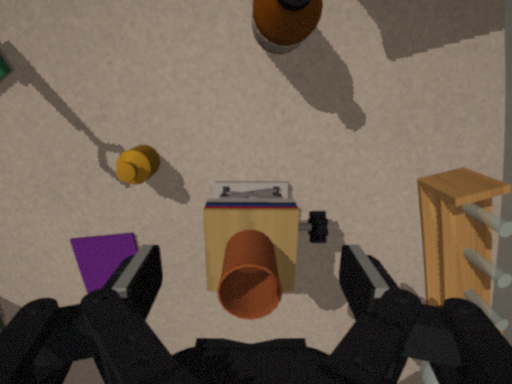

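View pics/scenec18.png

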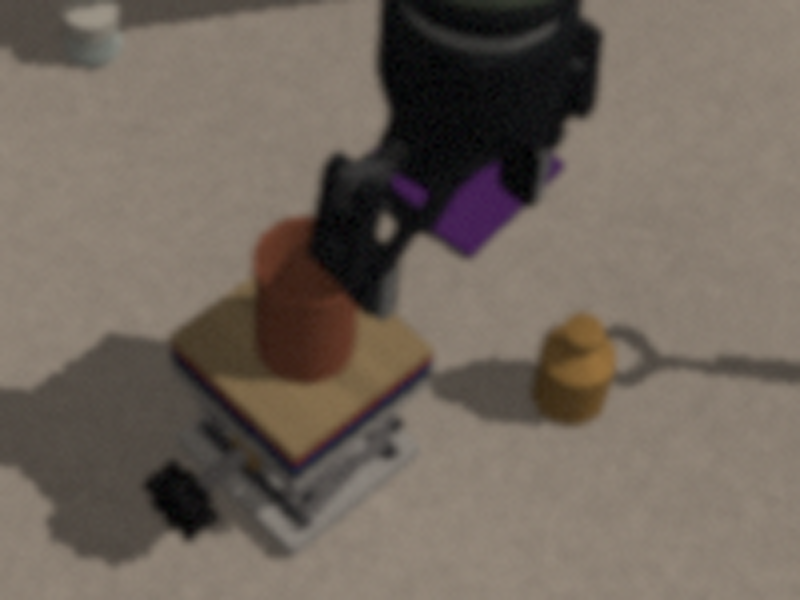

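```bash
python3 -m crank '[[-20,20,-40,0,0,0],[-20,40,-80,0,0,0],[-20,50,-110,0,0,0],[-20,50,-110,0,0,0],[-20,50,-110,0,0,0]]' >/dev/null; python3 - <<'E'
from h import *
p,d,C=shot('wrist','19')
p,d,C=shot('top','19')
p,d,C=shot('scene','19')
crop('pics/scene19.png',230,180,120,100,6,'pics/scenec19.png')
crop('pics/wrist18.png',190,170,130,150,4,'pics/w18c.png')
crop('pics/top19.png',160,120,110,90,6,'pics/topc19.png')
E
```

```text
(no output)
```

View pics/topc19.png

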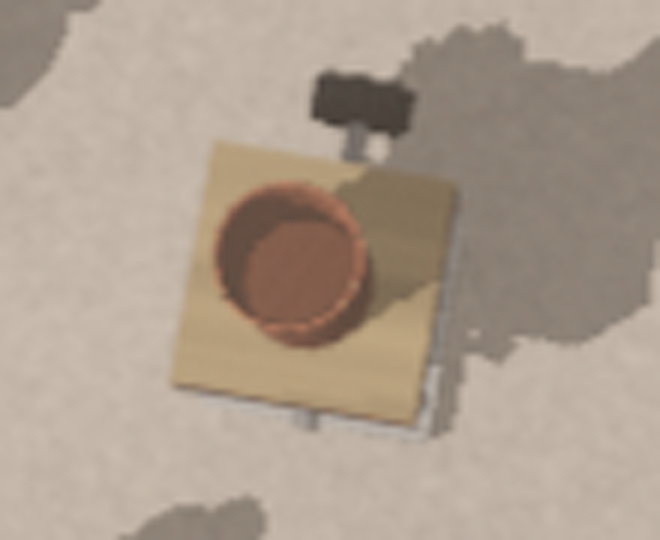

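View pics/scenec19.png

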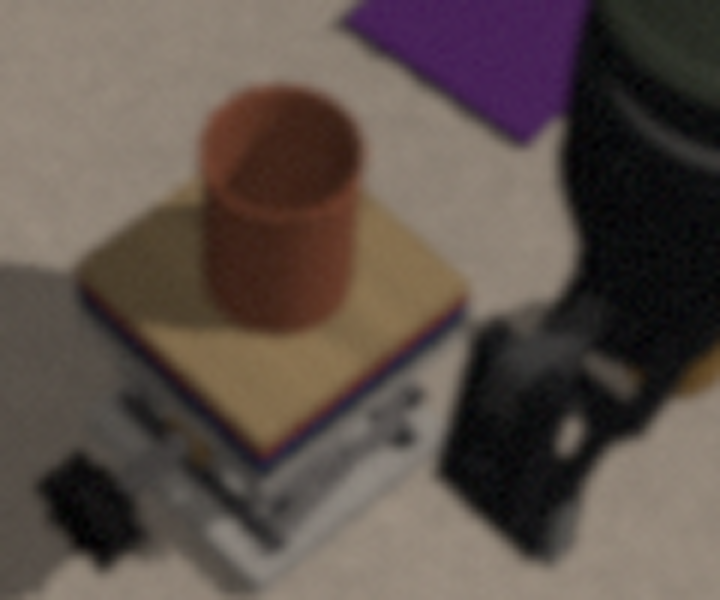

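View pics/w18c.png

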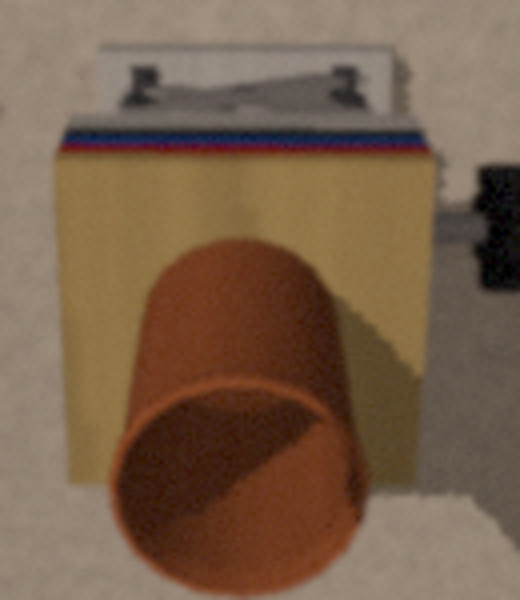

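View pics/top19.png

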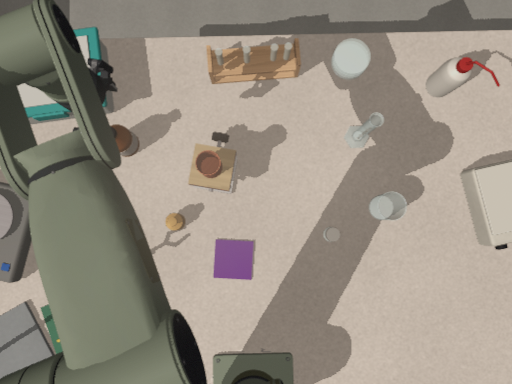

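```bash
python3 - <<'E'
from h import *
import pickle
C=cam('top');f=lambda q,z:plane(C,[(160+p[0]/6,120+p[1]/6) for p in q],z)[:,:2]
X=f([(213,143),(458,183),(415,425),(172,385)],.114);print('ply',X.mean(0).round(4),'cup',f([(292,258)],.1885).round(4))
C=pickle.load(open('pics/wrist18.pkl','rb'));f=lambda q,z:plane(C,[(190+p[0]/4,170+p[1]/4) for p in q],z)[:,:2]
X=f([(55,152),(435,152)],.114);a=X[1]-X[0];n=np.array([a[1],-a[0]]);print('ply',(X.mean(0)+n/2).round(4),'len',np.linalg.norm(a),'cup',f([(111,490),(368,490)],.1875).mean(0).round(4),'base',f([(240,238)],.114))
c=f([(240,377),(240,597)],.1885);print(c.mean(0).round(4),np.linalg.norm(c[1]-c[0]))
E
python3 w.py
```

```text
ply [0.5719 0.0834] cup [[0.5715 0.0846]]
ply [0.5773 0.0887] len 0.09905194641617086 cup [0.5757 0.0876] base [[0.58079513 0.11357164]]
[0.5759 0.0881] 0.05683492544651888
t 37.45 pos [0.6619 0.2701 0.2927] zyaw -101.14 xdown [-2.e-04 -7.e-04 -1.e+00] w 0.0851 F [ 0.4 -0.5 -0.1] M [ 0.01 -0.    0.02] q6 [ 0.37  0.53  1.08 -0.    1.54  0.57]
```

```bash
python3 -m crank '[[0,0,0,0,0,0],[0,0,0,0,0,0],[0,0,0,0,0,0]]' >/dev/null; python3 -c "
from cell import manip
print(manip.hand_in())"
```

```text
the job is handed in; nothing more can be done
None
```

The four plates are tapped flush with the jack's platform, and the copper cup stands upright in the middle of the plywood plate. I handed the job in at about 37.7 s, with the gripper clear of everything.

- **Plates:** I pushed each side with both fingers until they stopped on the skirt, going round twice and then pushing the +y side once more. Pushes from opposite sides agreed on the jack's centre to within about 0.5 mm.
- **Flushness check:** Before placing the cup, the layers on the +y face were within about 0.5 mm of flush in the wrist view, and the ends I could see were within about 1 mm. After placing it, the top, scene and wrist views showed no plate sticking out. The -x and -y faces were seen only from above in that last check.
- **Cup:** I lowered it until the wrist felt contact at about 5 N, then released it. The last views put it 1 to 2 mm from the middle of the top plate.
- **Disagreements and forces:**
  - Before I picked up the cup, a rough top-camera estimate of its position was 5–6 mm off the wrist camera's. I used the wrist camera, and the grasp was centred.
  - The last top view places the stack about 5 mm from where I felt it, but both views agree on where the cup sits on the plate.
  - One push on the -y skirt reached about 28 N, more than I intended but under the limit.
- **Other things on the bench:** The bystanders I could see looked unmoved. The reagent bottle was partly hidden by the arm in the last top view.

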